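# Set up the bar bending check

## Robot

A 7-joint arm with a two-finger parallel gripper is mounted at the origin on the work surface. World frame = base frame: x ahead of the robot, y to its left, z up, the work surface at z = 0. Lengths are in m, angles in rad, forces in N, time in s.
With the tool pointing down it reaches from about 0.425 to 0.875 m from the base axis. Payload 9.9 kg.
Tool frame: the origin (TCP) lies at the very end of the fingers, on their centre line; the grasp point (between the pads) lies 19 mm behind it; x points along the fingers, y is the direction in which the jaws open and shut, and the axes are right-handed (so a half turn about x gives the same grasp; the last joint's range is limited). The gripper opens to 85 mm and grips with 20 to 120 N. Pads are 22 mm wide; open, the fingers measure 114 mm over their backs; the gripper's body (76 mm by 85 mm) begins 54 mm behind the grasp point. The pads swing forward as they close: fully open they stand 13 mm farther back than shut.
Start: joints at [-1.422, 0.576, 0.025, 1.437, -0.015, 1.129, -0.057], TCP at [0.156, 0.657, 0.231] pointing down, gripper open.
Joint ranges: [-2.76, 2.76], [-0.34, 2.15], [-1.52, 1.57], [0.19, 2.46], [-1.09, 4.23], [0.17, 1.99], [-2.82, 2.82]. Speed limits (rad/s): [2.22, 2.22, 3.01, 3.01, 3.14, 3.14, 3.14].

## Interface

Orientations are given as a unit quaternion [x, y, z, w].
In Python, from bench import env gives the robot as it stands.
- The arm moves only by the tool carry_out, never from a script. Its argument "commands" is a list of rows, each a list of 7 numbers: the shift along the world's x, y, z in m, then the turn, a rotation vector about the world's x, y, z in degrees, then the closure in counts, from 0 (fully open) to 255 (shut). A call has 1 to 20 rows; each row shifts and turns the pose as measured when the row begins; what a row does not reach is not made up. A row lasts 1/8 s, in which the tool goes at most 62.5 mm and 10.7 degrees, less where a joint would pass 70% of its speed; a pose out of reach is approached as far as the arm can. A call is refused whole if a number of a shift passes 0.0625 or a number of a turn 10.7, either way. A call with a gripper value outside its range is refused whole. The fingers move at their own pace and stop on an object; "newtons" is the grip in N (left out, the last holds). Time passes only in rows, so rows that do not move let the fingers close. It gives the time, the measured TCP pose, the force and the opening at its end, in the units of the state.
- env.read_state(): the state, without advancing time (a new reading comes with each control period).
- env.get_image(name): name is "scene" or "top" or "wrist"; returns a dict with "img" (420x560x3 uint8, red, green, blue), "range_z" (420x560 float32, m along the optical axis (not along the pixel's ray), 0 where there is no reading), "fov_y" (degrees; the focal length in pixels is half the picture's height over the tangent of half this angle, whatever the lens; pixels are square), "cx", "cy" (the principal point, pixels), "eye" and "rotation" of the camera in the world; the wrist camera has in their place "hand_eye" (4x4, takes a point from camera to tool coordinates, whose origin is the TCP and whose axes are the tool frame's). Camera axes: x right, y up, looking along -z (the intrinsics and any distortion apply to the point x, -y, -z); pixel columns grow to the right and rows downward; lengths in m; the calibration is good to about 2 mm. A picture is of the moment at which its call begins: read the wrist's pose just before it.
- env.finish_job(): hands the job in, once; it reports no verdict.
The state is a dict: "time_s": time; "joint_positions": joint angles; "dq": joint speeds; "tau": joint torques, N m; "eef_pos": TCP position; "orientation": TCP orientation; "force": force on the tool from outside, world axes, zero at the start; "wrist_torque": the same for the moment, N m; "width": finger opening in m.
Only numpy, scipy, OpenCV 4.12 (cv2) and the standard library are available. Lean on these libraries where they do the work, as an engineer would, in place of code of your own. Each camera call takes 0.05 s, during which the arm holds its last target.

## Task

Set up the bending check on the dark steel plate: stand the round-topped support on the left rectangular mark and the flat-topped support on the right one (left and right as the robot sees them), each lined up with its mark, lay the long flat bar across both with its middle midway between the marks, and stand the larger weight upright on the middle of the bar. Also pull the gauge pin straight up out of its foam-lined case and stand it upright in the ring mark behind the bar. Leave the small weight where it is.

Things in the scene. Friction and masses are not known exactly. Their poses are not given: they have to be found in the camera images.
- test_plate: Dark flat steel test plate, fixed, 140 (its x) x 200 (its y) x 8 mm thick; origin at the centre of its underside, z up, top at 8 mm. Its y axis points to the left and its x axis away from the robot, turned by up to about 15 degrees. White painted marks on top: two outlined rectangles, 56 (x) x 36 mm (y), the left one centred at x -25, y +60 mm, the right one at x -25, y -60 mm; and one round ring, 31 mm across, behind them at x +48, y 0 mm.
- round_support: Support with a round top: dark steel block 50 (its x) x 30 (its y) x 30 mm with a bright round rod, 18 mm across and 62 mm long, set along its x in the top; 40 mm high in all, 0.38 kg. Loose, stands upright on the bench. Origin at the centre of its underside. The same turned by half a turn.
- flat_support: Support with a flat top: plain dark steel block 50 (its x) x 30 (its y) x 40 mm high, 0.42 kg. Loose, stands upright on the bench. Origin at the centre of its underside.
- bar: Bright flat steel bar, 30 (its x) x 180 (its y, its length) x 10 mm thick, about 0.4 kg, rigid. Loose, lies flat on the bench. Origin at the centre of its underside.
- large_weight: The larger of two brass weights: disc 48 mm across and 24 mm high with a knob 18 mm across and 24 mm high on top (48 mm in all), about 0.36 kg. Loose, stands on the bench. Origin at the centre of its underside.
- small_weight: The smaller brass weight, not needed: disc 30 mm across and 18 mm high with a knob 18 mm across and 24 mm high on top (42 mm in all). Loose, stands on the bench. Origin at the centre of its underside.
- gauge_pin: Bright steel round gauge pin, 22 mm across, 80 mm long, 0.22 kg, plain flat ends, a dark ring line near the top. It stands upright in the case, the lower 40 mm held in the foam by friction (a steady upward pull of about 6 to 9 N in all, helped by small wiggles, frees it), the upper 40 mm standing out. Origin at the centre of its lower end, z along it to the top.
- case: Foam-lined black case, fixed, 110 (its x) x 90 (its y) x 48 mm high, one cutout in its middle that holds the gauge pin upright; the cutout's floor is 8 mm above the bench. Two soft sprung foam jaws press the pin along the case's x. Origin at the centre of its underside.
There are look-alikes about, which are no part of the job. What is shaped like the large_weight but red or turquoise is not meant.

How it is judged:
At the end, for the whole second after the job is handed in: Both supports upright within 12 mm and 0.25 rad of their marks; bar level on both, middle within 12 mm of midway, within 0.2 rad of the plate's y; larger weight upright within 12 mm across, 15 mm along of the bar's middle; pin upright within 12 mm of the ring's centre; all released, at rest (x of round_support in the frame of test_plate between -0.037 and -0.013 m and y of round_support in the frame of test_plate between 0.048 and 0.072 m and z of round_support in the frame of test_plate between 0.005 and 0.011 m and angle between each of round_support, flat_support, bar, large_weight, gauge_pin's own z axis and vertical below 0.1 rad and angle between the x axis of each of round_support, flat_support and the x axis of test_plate, either way round below 0.25 rad and x of flat_support in the frame of test_plate between -0.037 and -0.013 m and y of flat_support in the frame of test_plate between -0.072 and -0.048 m and z of flat_support in the frame of test_plate between 0.005 and 0.011 m and x of bar in the frame of test_plate between -0.037 and -0.013 m and y of bar in the frame of test_plate between -0.012 and 0.012 m and z of bar in the frame of test_plate between 0.045 and 0.051 m and angle between the y axis of bar and the y axis of test_plate, either way round below 0.2 rad and contact force between bar and round_support above 0.3 N and contact force between bar and flat_support above 0.3 N and x of large_weight in the frame of bar between -0.012 and 0.012 m and y of large_weight in the frame of bar between -0.015 and 0.015 m and z of large_weight in the frame of bar between 0.007 and 0.013 m and x of gauge_pin in the frame of test_plate between 0.036 and 0.06 m and y of gauge_pin in the frame of test_plate between -0.012 and 0.012 m and z of gauge_pin in the frame of test_plate between 0.005 and 0.011 m and linear speed of each of round_support, flat_support, bar, large_weight, gauge_pin below 0.02 m/s and angular speed of each of round_support, flat_support, bar, large_weight, gauge_pin below 0.2 rad/s); the robot touches nothing.
It fails at once if the small weight is moved by more than 30 mm (distance of small_weight from where it was at the start of the episode above 0.03 m).
It also fails if it takes over 136 s, if anything falls off the work surface, if the arm or the gripper's body presses on something with over 40 N, if the wrist force passes 120 N, or if a joint passes its speed limit or range.

## Working session

There is one attempt and no reset: what is moved stays moved. The work goes in short steps, Python scripts to look and compute and a tool call to move; the robot and the scene stay as the last step left them, time stands still between calls to the robot, and variables do not carry over. Pictures are saved under pics/ and viewed, and the job is handed in when it is done.

Besides the shell and the picture viewer there is one more tool, called after ">>>" in YAML: its name, and indented under it one key for each argument. carry_out: Moves the arm, as the interface text tells. Its arguments: {"type":"object","properties":{"commands":{"type":"array"},"newtons":{"type":"number"}},"required":["commands"]}

```bash
ls; mkdir -p pics; cat > h.py <<'E'
import numpy as np,cv2
from bench import env
from scipy.spatial.transform import Rotation as R
def snap(n,f):
    s=env.read_state(); d=env.get_image(n); cv2.imwrite('pics/'+f+'.png',d['img'][:,:,::-1])
    if 'hand_eye' in d:
        T=np.eye(4);T[:3,:3]=R.from_quat(s['orientation']).as_matrix();T[:3,3]=s['eef_pos'];M=T@np.array(d['hand_eye'])
        d['eye']=M[:3,3];d['rotation']=M[:3,:3]
    np.savez('pics/'+f+'.npz',**{k:np.array(v) for k,v in d.items()}); return d
def load(f): return np.load('pics/'+f+'.npz',allow_pickle=True)
def foc(d): return d['img'].shape[0]/2/np.tan(np.radians(float(d['fov_y']))/2)
def Rm(d):
    r=np.array(d['rotation'],float); return r if r.shape==(3,3) else R.from_quat(r).as_matrix()
def px(d,u,v,z=None,depth=None):
    f=foc(d); ray=np.array([(u-float(d['cx']))/f,-(v-float(d['cy']))/f,-1.]); r=Rm(d)@ray; e=np.array(d['eye'],float)
    if z is not None: return e+r*(z-e[2])/r[2]
    if depth is None: depth=float(d['range_z'][int(round(v)),int(round(u))])
    return e+r*depth
def proj(d,p):
    c=Rm(d).T@(np.array(p)-np.array(d['eye'],float)); f=foc(d); return float(d['cx'])+f*c[0]/-c[2], float(d['cy'])-f*c[1]/-c[2]
def cloud(d):
    f=foc(d); h,w=d['range_z'].shape; U,V=np.meshgrid(np.arange(w),np.arange(h)); z=d['range_z']
    c=np.stack([(U-float(d['cx']))/f*z,-(V-float(d['cy']))/f*z,-z],-1); return c@Rm(d).T+np.array(d['eye'],float)
E
python3 - <<'E'
from h import *
print(env.read_state())
for n in ['scene','top','wrist']:
    d=snap(n,n+'0'); print(n,{k:d[k] for k in d if k not in('img','range_z')})
E
```

```text
pics
{'time_s': 0.0, 'joint_positions': array([-1.42177093,  0.57652637,  0.02480948,  1.43789296, -0.01498804,
        1.12900492, -0.0565086 ]), 'dq': array([-6.96957276e-04, -1.13592091e-03,  4.79499926e-04,  1.18907890e-03,
        1.26483378e-03,  7.57919456e-05, -7.45516626e-06]), 'tau': array([-3.19030378e-04, -7.65758801e+01,  2.25033693e+00, -2.85966504e+01,
        1.52750860e-02,  1.29755886e-02, -7.11302761e-06]), 'eef_pos': array([0.15561603, 0.65635707, 0.23045105]), 'orientation': array([ 0.08152825,  0.70236333, -0.08269048,  0.70228284]), 'force': array([0.02808727, 0.12497642, 0.62647789]), 'wrist_torque': array([ 0.02890833,  0.01939475, -0.02574991]), 'width': 0.0852284666748211}
scene {'fov_y': 52.793882319280016, 'cx': 282.5661163150979, 'cy': 216.23392920428515, 'eye': array([ 1.16537725, -0.1673258 ,  0.8341331 ]), 'rotation': array([0.26228091, 0.2172291 , 0.58411748, 0.73676795])}
top {'fov_y': 47.2234909542638, 'cx': 286.12579793004477, 'cy': 203.74175675247056, 'eye': array([ 0.39167953, -0.02923133,  1.40631607]), 'rotation': array([-0.02545125,  0.02835258,  0.71064351, -0.70251987])}
wrist {'fov_y': 61.08430688745055, 'cx': 272.84419641670627, 'cy': 208.91883848309965, 'hand_eye': array([[-1.57648655e-03,  3.27863146e-01, -9.44723913e-01,
        -1.43235147e-01],
       [ 9.99998528e-01, -1.23172607e-04, -1.71147143e-03,
         1.26117288e-03],
       [-6.77492515e-04, -9.44725221e-01, -3.27862469e-01,
        -8.40490951e-02],
       [ 0.00000000e+00,  0.00000000e+00,  0.00000000e+00,
         1.00000000e+00]]), 'eye': array([0.07417886, 0.67720552, 0.37377183]), 'rotation': array([[ 2.30035931e-01, -9.19354544e-01, -3.19171887e-01],
       [ 9.73182134e-01,  2.17334472e-01,  7.53807740e-02],
       [ 6.53963483e-05, -3.27952664e-01,  9.44694155e-01]])}
```

View pics/scene0.png

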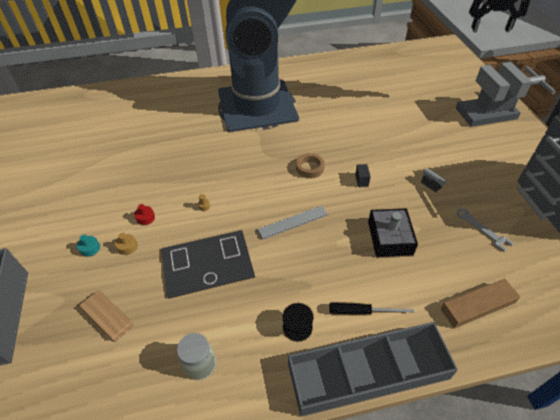

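View pics/top0.png

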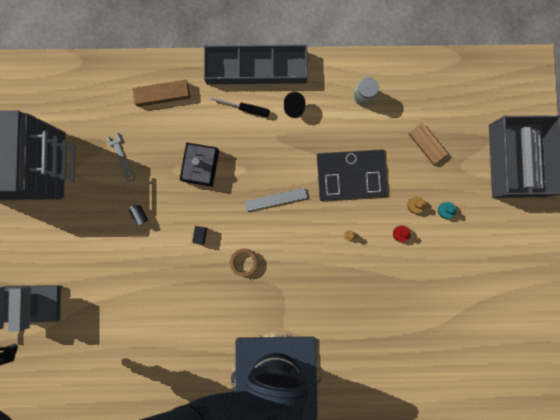

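```bash
python3 - <<'E'
from h import *
d=load('top0'); im=d['img'][:,:,::-1]
a=im[120:260,100:240]; b=im[135:255,240:470]
a=cv2.resize(a,None,fx=4,fy=4,interpolation=cv2.INTER_CUBIC);b=cv2.resize(b,None,fx=3.4,fy=3.4,interpolation=cv2.INTER_CUBIC)
cv2.imwrite('pics/ca.png',np.clip(a*1.6,0,255));cv2.imwrite('pics/cb.png',np.clip(b*1.5,0,255))
P=cloud(d)
for n,(u,v) in dict(case=(200,165),pin=(198,160),flat=(200,236),rnd=(138,213),bar=(277,200),plate=(352,175),large=(417,205),small=(349,236),red=(402,234),turq=(447,210),ring=(351,158)).items():
    print(n,px(d,u,v).round(3), P[v-8:v+9,u-8:u+9,2].max().round(3))
print(px(d,460,300))
E
```

```text
case [0.607 0.207 0.056] 0.096
pin [0.617 0.208 0.083] 1.406
flat [0.407 0.211 0.033] 1.406
rnd [0.474 0.386 0.041] 0.046
bar [ 0.509 -0.009  0.009] 0.018
plate [ 0.58  -0.229  0.011] 0.018
large [ 0.488 -0.409  0.041] 0.053
small [ 0.402 -0.213  0.042] 1.406
red [ 0.406 -0.362  0.048] 1.406
turq [ 0.473 -0.495  0.037] 1.406
ring [ 0.631 -0.228  0.008] 1.406
[ 0.21350261 -0.53625277 -0.00125764][ WARN:0@0.449] global loadsave.cpp:1063 imwrite_ Unsupported depth image for selected encoder is fallbacked to CV_8U.
```

View pics/ca.png

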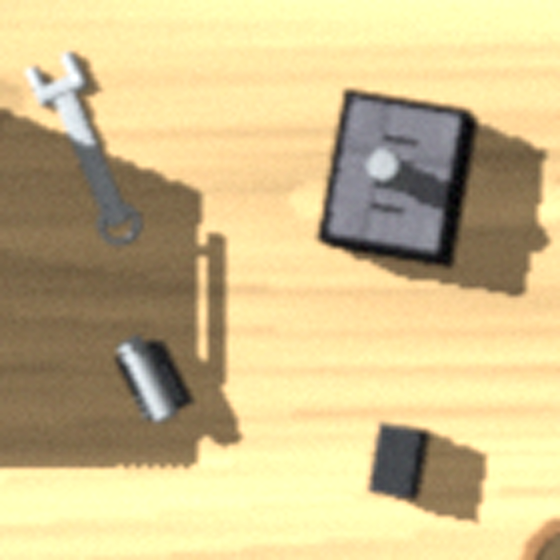

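View pics/cb.png

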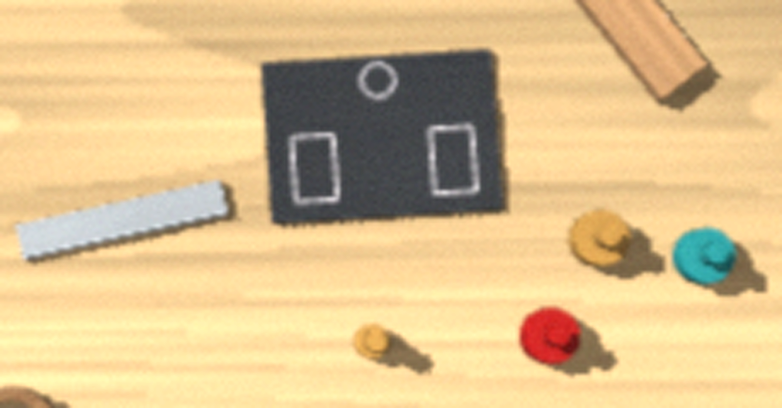

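```bash
python3 - <<'E'
from h import *
d=load('top0');s=load('scene0')
f=lambda U,V:(240+(U+.5)/3.4-.5,135+(V+.5)/3.4-.5)
for n,p in dict(L=(315,168),R=(453.5,160),ring=(378,80)).items(): print(n,px(d,*f(*p),z=.008).round(4))
im=s['img'][:,:,::-1][215:305,150:265]; cv2.imwrite('pics/cs.png',cv2.resize(im,None,fx=6,fy=6,interpolation=cv2.INTER_CUBIC))
# bar by depth mask
for nm,d in (('top',d),('scene',s)):
    P=cloud(d); g=d['img'].astype(int)
    for n,c,z0,z1,r in (('bar',(.51,-.01),.005,.02,.12),('flat',(.407,.211),.034,.05,.06),('rnd',(.474,.386),.012,.06,.06),('large',(.49,-.41),.03,.06,.04),('small',(.402,-.213),.03,.06,.03),('pin',(.61,.208),.07,.1,.04),('case',(.607,.207),.04,.056,.09)):
        m=(np.hypot(P[...,0]-c[0],P[...,1]-c[1])<r)&(P[...,2]>z0)&(P[...,2]<z1)
        if n=='bar': m&=(abs(g[...,0]-g[...,2])<30)
        q=P[m]
        if len(q)<5: print(nm,n,len(q));continue
        (cx,cy),(w,h),a=cv2.minAreaRect((q[:,:2]*1000).astype(np.float32)); print(nm,n,len(q),np.round([cx,cy,w,h,a],1),np.median(q,0).round(3))
st=env.read_state(); print(R.from_quat(st['orientation']).as_matrix().round(3))
E
```

```text
L [ 0.5546 -0.1715  0.008 ]
R [ 0.5602 -0.2911  0.008 ]
ring [ 0.6305 -0.2275  0.008 ]
top bar 589 [512.4  -5.4  31.1 179.5  11.6] [ 0.513 -0.009  0.01 ]
top flat 180 [411.4 214.   29.9  49.4  78.9] [0.412 0.213 0.039]
top rnd 239 [471.9 391.1  62.7  30.9  27. ] [0.472 0.389 0.034]
top large 40 [ 493.7 -408.3   28.1   16.3   70.1] [ 0.491 -0.412  0.047]
top small 32 [ 406.1 -217.2   14.5   14.5   86.8] [ 0.406 -0.217  0.041]
top pin 60 [614.3 213.5  20.9  19.6  45. ] [0.614 0.213 0.087]
top case 1083 [615.4 214.3  91.9 111.   79.5] [0.614 0.212 0.046]
scene bar 720 [513.2  -3.8  34.7 181.6  11.9] [ 0.515 -0.007  0.009]
scene flat 167 [412.6 215.3  30.7  53.7  80.2] [0.415 0.215 0.039]
scene rnd 280 [472.9 391.8  62.   32.9  22.2] [0.477 0.386 0.031]
scene large 73 [ 491.2 -412.6   19.3   17.    18. ] [ 0.495 -0.411  0.045]
scene small 48 [ 407.2 -215.8   19.    16.7   38.5] [ 0.41  -0.217  0.04 ]
scene pin 101 [614.3 215.1  20.   23.8  78.9] [0.619 0.213 0.086]
scene case 1352 [614.6 215.3  91.9 114.2  79.7] [0.624 0.21  0.046]
[[-0.     0.231  0.973]
 [-0.001  0.973 -0.231]
 [-1.    -0.001  0.   ]]
```

View pics/cs.png

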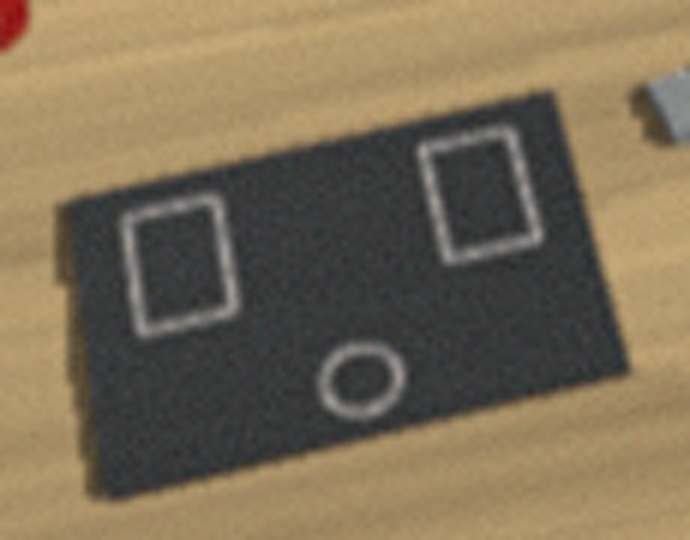

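>>> carry_out:
  commands:
    - [0.04, -0.033, -0.008, 0, 0, 4.8, 0]
    - [0.04, -0.033, -0.008, 0, 0, 4.8, 0]
    - [0.04, -0.033, -0.008, 0, 0, 4.8, 0]
    - [0.04, -0.033, -0.008, 0, 0, 4.8, 0]
    - [0.04, -0.033, -0.008, 0, 0, 4.8, 0]
    - [0.04, -0.033, -0.008, 0, 0, 4.8, 0]
    - [0.04, -0.033, -0.008, 0, 0, 4.8, 0]
    - [0.035, -0.033, -0.008, 0, 0, 4.8, 0]
  newtons: 40

```text
time_s: 1.15
eef_pos: [0.4736, 0.3863, 0.1629]
orientation: [-0.165, 0.689, 0.163, 0.687]
force: [0.1, 0.2, 0.7]
width: 0.0854
```

```bash
cat >> h.py <<'E'
def rect(d,c,z0,z1,r):
    P=cloud(d); m=(np.hypot(P[...,0]-c[0],P[...,1]-c[1])<r)&(P[...,2]>z0)&(P[...,2]<z1)&(d['range_z']>0); q=P[m]
    if len(q)<5: return len(q)
    (cx,cy),(w,h),a=cv2.minAreaRect((q[:,:2]*1000).astype(np.float32)); return len(q),np.round([cx,cy,w,h,a],1),np.percentile(q[:,2],[5,50,95]).round(4)
def st():
    s=env.read_state(); M=R.from_quat(s['orientation']).as_matrix(); print('t',round(s['time_s'],2),'p',s['eef_pos'].round(4),'yaw',round(float(np.degrees(np.arctan2(M[1,1],M[0,1]))),2),'xax',M[:,0].round(3),'F',s['force'].round(1),'w',round(s['width'],4),'q',s['joint_positions'].round(2))
E
python3 - <<'E'
from h import *
d=snap('wrist','w1'); st()
print(rect(d,(.472,.391),.012,.06,.05)); print(rect(d,(.472,.391),.02,.032,.05))
E
```

```text
t 1.2 p [0.4795 0.3788 0.1616] yaw 116.62 xax [ 0.    -0.008 -1.   ] F [ 4.4 -5.6 -1. ] w 0.0856 q [-0.66  0.55 -0.14  1.7   0.1   0.91  1.19]
(2674, array([471.1, 394.5,  62.8,  29.9,  27. ]), array([0.0295, 0.0372, 0.041 ]))
(940, array([469.6, 393.7,  59.1,  29.9,  26.9]), array([0.028 , 0.0305, 0.0316]))
```

View pics/w1.png

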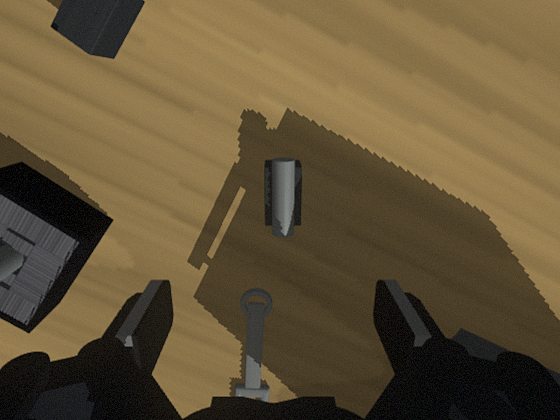

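>>> carry_out:
  commands:
    - [-0.008, 0.013, -0.02, 0, 0, 0, 0]
    - [0, 0, 0, 0, 0, 0, 0]
    - [0, 0, 0, 0, 0, 0, 0]

```text
time_s: 1.58
eef_pos: [0.4734, 0.3892, 0.1412]
orientation: [-0.164, 0.689, 0.157, 0.688]
force: [0.4, -0.2, 0.1]
width: 0.0852
```

```bash
python3 - <<'E'
from h import *
d=snap('wrist','w2'); st()
print(rect(d,(.472,.391),.012,.06,.05)); print(rect(d,(.472,.391),.02,.032,.05))
E
```

```text
t 1.62 p [0.4731 0.3894 0.1411] yaw 116.32 xax [ 0.   -0.01 -1.  ] F [ 1.   0.1 -0.3] w 0.0857 q [-0.68  0.57 -0.14  1.71  0.11  0.87  1.16]
(3086, array([471.1, 394.4,  62.5,  29.9,  27.5]), array([0.0294, 0.0372, 0.041 ]))
(1071, array([468. , 392.8,  55.5,  29.9,  27.4]), array([0.0279, 0.0305, 0.0316]))
```

>>> carry_out:
  commands:
    - [-0.002, 0.003, -0.03, 0.57, 0, 0.7, 0]
    - [0, 0, -0.035, 0, 0, 0, 0]
    - [0, 0, -0.035, 0, 0, 0, 0]
    - [0, 0, -0.02, 0, 0, 0, 0]
    - [0, 0, 0, 0, 0, 0, 0]
    - [0, 0, 0, 0, 0, 0, 0]

```text
time_s: 2.38
eef_pos: [0.4722, 0.3964, 0.0238]
orientation: [-0.164, 0.684, 0.168, 0.69]
force: [0.2, -0.2, 0.3]
width: 0.0852
```

```bash
python3 - <<'E'
from h import *
d=snap('wrist','w3'); st()
E
```

```text
t 2.42 p [0.4723 0.3964 0.0239] yaw 117.2 xax [ 0.007  0.007 -1.   ] F [-0.   0.4  0.2] w 0.0856 q [-0.7   0.72 -0.12  1.81  0.14  0.61  1.14]
```

View pics/w3.png

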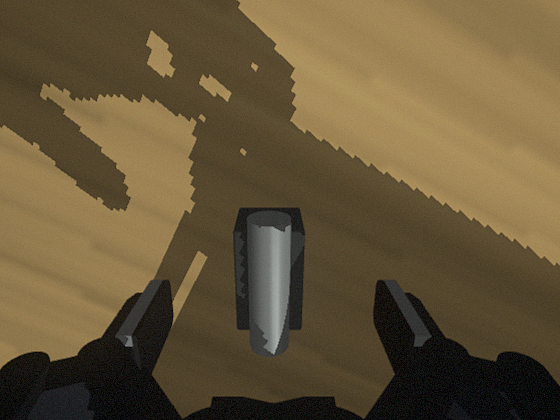

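>>> carry_out:
  commands:
    - [-0.001, -0.003, -0.016, -0.4, 0.4, 0, 0]
    - [0, 0, 0, 0, 0, 0, 150]
    - [0, 0, 0, 0, 0, 0, 255]
    - [0, 0, 0, 0, 0, 0, 255]
    - [0, 0, 0, 0, 0, 0, 255]
    - [0, 0, 0, 0, 0, 0, 255]
    - [0, 0, 0, 0, 0, 0, 255]

```text
time_s: 3.3
eef_pos: [0.4721, 0.3939, 0.0089]
orientation: [-0.166, 0.687, 0.167, 0.688]
force: [0.8, -0.2, -0.2]
width: 0.0292
```

>>> carry_out:
  commands:
    - [0, 0, 0.03, 0, 0, 0, 255]
    - [0, 0, 0.05, 0, 0, 0, 255]
    - [0.007, -0.03, 0.05, 0, 0, -2, 255]
    - [0.007, -0.05, 0.01, 0, 0, -2, 255]
    - [0.007, -0.05, 0, 0, 0, -2, 255]
    - [0.007, -0.05, 0, 0, 0, -2, 255]
    - [0.007, -0.05, 0, 0, 0, -2, 255]
    - [0.007, -0.05, 0, 0, 0, -2, 255]
    - [0.007, -0.05, 0, 0, 0, -2, 255]
    - [0.007, -0.05, 0, 0, 0, -2, 255]
    - [0.007, -0.05, 0, 0, 0, -2, 255]
    - [0.007, -0.05, 0, 0, 0, -2, 255]
    - [0.007, -0.05, 0, 0, 0, -2, 255]
    - [0.005, -0.03, 0, 0, 0, -2, 255]
    - [0, 0, 0, 0, 0, 0, 255]
    - [0, 0, 0, 0, 0, 0, 255]

```text
time_s: 5.3
eef_pos: [0.5467, -0.1851, 0.1482]
orientation: [-0.015, 0.71, 0.016, 0.704]
force: [0.3, 0.5, -3.4]
width: 0.0294
```

```bash
python3 - <<'E'
from h import *
d=snap('wrist','w4'); st()
E
```

```text
t 5.35 p [ 0.5466 -0.1852  0.1482] yaw 92.55 xax [-0.008  0.001 -1.   ] F [-0.2  0.8 -3.8] w 0.0292 q [ 0.26  0.52 -0.02  1.8   0.02  0.83  1.84]
```

View pics/w4.png

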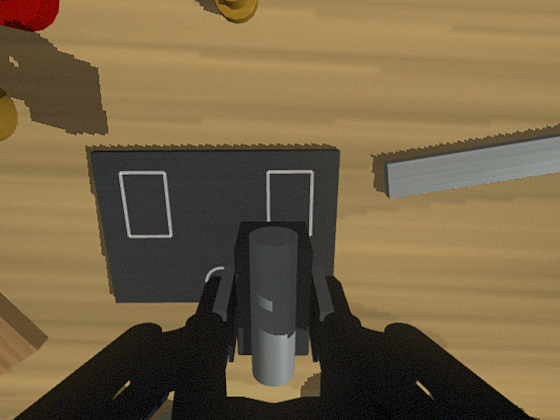

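```bash
python3 - <<'E'
from h import *
d=load('w4')
c=[px(d,*p,z=.008) for p in [(120,173),(164,172),(171,235),(127,237)]]
print('R',np.mean(c,0).round(4),[x[:2].round(4) for x in c])
print('L front edge mid',((px(d,267,171,z=.008)+px(d,312,170,z=.008))/2).round(4))
pc=[px(d,92,150,z=.008),px(d,339,149,z=.008)];print('plate front corners',pc)
print(rect(d,(.546,-.185),.172,.19,.06),rect(d,(.546,-.185),.16,.172,.06))
for p in [(272,232),(272,375)]: print(px(d,*p,z=.176).round(4))
s=load('scene0')
g=lambda U,V:(150+(U+.5)/6-.5,215+(V+.5)/6-.5)
for n,p in dict(L=(482,195),R=(181,264),ring=(362,380)).items(): print(n,px(s,*g(*p),z=.008).round(4))
E
```

```text
R [ 0.5616 -0.2895  0.008 ] [array([ 0.5348, -0.3084]), array([ 0.5324, -0.2726]), array([ 0.5878, -0.2695]), array([ 0.5913, -0.3075])]
L front edge mid [ 0.5266 -0.1707  0.008 ]
plate front corners [array([ 0.51701969, -0.32887966,  0.008     ]), array([ 0.50745361, -0.13226418,  0.008     ])]
(9234, array([ 545.8, -183.8,   58.9,   52.8,   41.8]), array([0.1737, 0.1789, 0.1869])) (4698, array([ 544.9, -183.4,   52.4,   58.6,   57.7]), array([0.1625, 0.1696, 0.171 ]))
[ 0.5119 -0.1857  0.176 ]
[ 0.575  -0.1829  0.176 ]
L [ 0.5559 -0.1691  0.008 ]
R [ 0.5613 -0.2891  0.008 ]
ring [ 0.6307 -0.2259  0.008 ]
```

>>> carry_out:
  commands:
    - [0.01, 0.015, -0.04, 0, -0.4, 0.2, 255]
    - [0, 0, -0.04, 0, 0, 0, 255]
    - [0, 0, -0.03, 0, 0, 0, 255]
    - [0, 0, 0, 0, 0, 0, 255]
    - [0, 0, 0, 0, 0, 0, 255]

```text
time_s: 5.98
eef_pos: [0.5586, -0.1634, 0.0376]
orientation: [-0.019, 0.706, 0.021, 0.708]
force: [0.7, -1.0, -3.9]
width: 0.0289
```

```bash
python3 - <<'E'
from h import *
d=snap('wrist','w5');snap('scene','s5'); st()
E
```

```text
t 6.08 p [ 0.5587 -0.1637  0.0379] yaw 93.26 xax [ 0.003  0.003 -1.   ] F [ 0.1  0.5 -3.6] w 0.0293 q [ 0.22  0.67 -0.03  1.89  0.03  0.58  1.81]
```

View pics/w5.png

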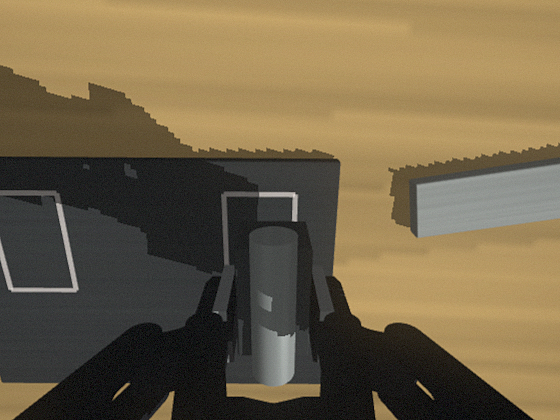

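>>> carry_out:
  commands:
    - [-0.001, -0.006, -0.01, 0, 0, -0.5, 255]
    - [0, 0, 0, 0, 0, 0, 255]
    - [0, 0, -0.009, 0, 0, 0, 255]
    - [0, 0, 0, 0, 0, 0, 255]
    - [0, 0, 0, 0, 0, 0, 255]

```text
time_s: 6.7
eef_pos: [0.5586, -0.171, 0.0196]
orientation: [-0.016, 0.705, 0.017, 0.709]
force: [1.0, -1.3, -4.2]
width: 0.0292
```

```bash
python3 - <<'E'
from h import *
d=snap('wrist','w6');st()
print('L front edge', )
E
```

```text
t 6.75 p [ 0.5585 -0.1709  0.0196] yaw 92.68 xax [ 0.007  0.002 -1.   ] F [-1.3 -0.4 -3.9] w 0.029 q [ 0.23  0.7  -0.03  1.9   0.03  0.54  1.81]
L front edge
```

View pics/w6.png

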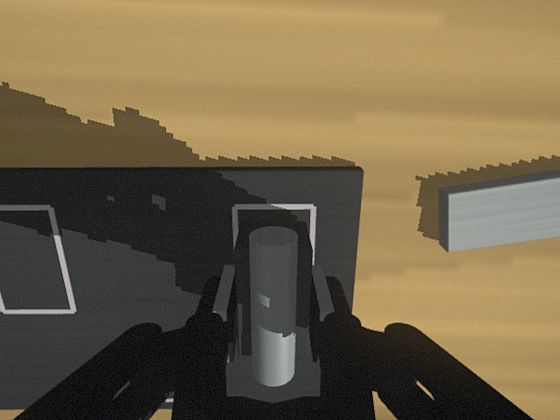

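>>> carry_out:
  commands:
    - [-0.001, 0.001, -0.003, 0, -0.3, 0, 255]
    - [0, 0, 0, 0, 0, 0, 255]
    - [0, 0, -0.001, 0, 0, 0, 255]
    - [0, 0, 0, 0, 0, 0, 255]

```text
time_s: 7.25
eef_pos: [0.5581, -0.17, 0.0171]
orientation: [-0.016, 0.702, 0.017, 0.712]
force: [-1.0, -0.7, -3.1]
width: 0.0294
```

>>> carry_out:
  commands:
    - [0, 0, 0, 0, 0.8, 0, 255]
    - [0, 0, -0.001, 0, 0, 0, 255]
    - [0, 0, 0, 0, 0, 0, 90]
    - [0, 0, 0, 0, 0, 0, 90]
    - [0, 0, 0, 0, 0, 0, 0]
    - [0, 0, 0.03, 0, 0, 0, 0]
    - [0, 0, 0.05, 0, 0, 0, 0]
    - [0, 0, 0.05, 0, 0, 0, 0]
    - [0, 0, 0, 0, 0, 0, 0]

```text
time_s: 8.38
eef_pos: [0.5584, -0.1696, 0.1497]
orientation: [-0.016, 0.707, 0.017, 0.707]
force: [-0.3, 0.1, 0.2]
width: 0.0856
```

```bash
python3 - <<'E'
from h import *
d=snap('wrist','w7');st()
print(rect(d,(.556,-.17),.02,.06,.045))
E
```

```text
t 8.43 p [ 0.5573 -0.1692  0.1477] yaw 92.71 xax [-0.004  0.002 -1.   ] F [ 0.2 -0.3 -1.6] w 0.0857 q [ 0.23  0.53 -0.02  1.79  0.02  0.83  1.82]
(3094, array([ 556.7, -168.8,   62.5,   30. ,    2.3]), array([0.0375, 0.0452, 0.0489]))
```

View pics/w7.png

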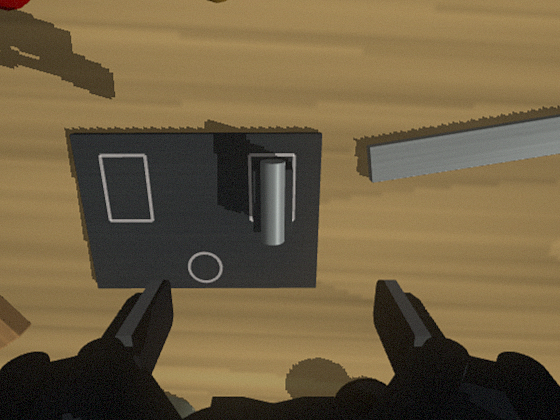

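>>> carry_out:
  commands:
    - [-0.018, 0.048, 0, 0, 0, -1.6, 0]
    - [-0.018, 0.048, 0, 0, 0, -1.6, 0]
    - [-0.018, 0.048, 0, 0, 0, -1.6, 0]
    - [-0.018, 0.048, 0, 0, 0, -1.6, 0]
    - [-0.018, 0.048, 0, 0, 0, -1.6, 0]
    - [-0.018, 0.048, 0, 0, 0, -1.6, 0]
    - [-0.018, 0.048, 0, 0, 0, -1.6, 0]
    - [-0.015, 0.03, 0, 0, 0, -1.6, 0]
    - [0, 0, 0, 0, 0, 0, 0]
    - [0, 0, 0, 0, 0, 0, 0]

```text
time_s: 9.68
eef_pos: [0.4041, 0.2046, 0.136]
orientation: [0.064, 0.711, -0.066, 0.697]
force: [0.6, -1.5, -0.5]
width: 0.0857
```

```bash
python3 - <<'E'
from h import *
d=snap('wrist','w8');st()
print(rect(d,(.412,.214),.034,.05,.045))
E
```

```text
t 9.72 p [0.4042 0.2045 0.136 ] yaw 79.45 xax [-0.021 -0.002 -1.   ] F [0.2 0.5 0.1] w 0.0852 q [-0.58  0.39  0.01  2.11 -0.02  0.66  0.84]
(2800, array([410.8, 216.8,  30. ,  50.8,  80.4]), array([0.0392, 0.0405, 0.0416]))
```

View pics/w8.png

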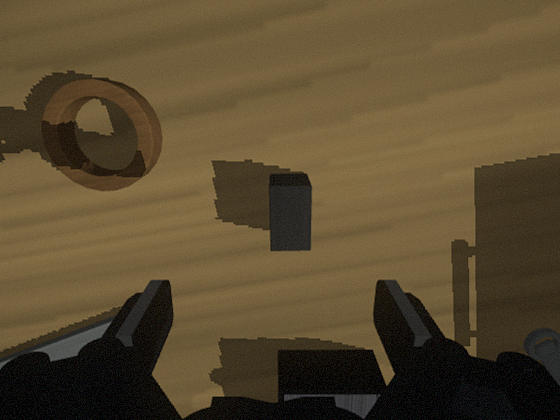

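>>> carry_out:
  commands:
    - [0.006, 0.01, -0.03, 0, -1.2, 0.5, 0]
    - [0, 0, -0.04, 0, 0, 0, 0]
    - [0, 0, -0.03, 0, 0, 0, 0]
    - [0, 0, 0, 0, 0, 0, 0]
    - [0, 0, 0, 0, 0, 0, 0]

```text
time_s: 10.35
eef_pos: [0.4138, 0.2093, 0.0339]
orientation: [0.064, 0.703, -0.066, 0.705]
force: [-0.1, -0.1, 0.4]
width: 0.0857
```

```bash
python3 - <<'E'
from h import *
d=snap('wrist','w9');st()
print(rect(d,(.412,.214),.034,.05,.045))
E
```

```text
t 10.4 p [0.4139 0.2094 0.0341] yaw 79.43 xax [ 0.003 -0.003 -1.   ] F [ 0.5 -0.6  0.1] w 0.0855 q [-0.58  0.57  0.01  2.2  -0.01  0.37  0.82]
(7296, array([412.9, 227.8,  52.7,  51.6,  80.6]), array([0.0391, 0.0405, 0.0415]))
```

>>> carry_out:
  commands:
    - [-0.002, 0.007, -0.005, 0, 0, 0.5, 0]
    - [0, 0, 0, 0, 0, 0, 0]
    - [0, 0, -0.018, 0, 0, 0, 0]
    - [0, 0, 0, 0, 0, 0, 100]
    - [0, 0, 0, 0, 0, 0, 255]
    - [0, 0, 0, 0, 0, 0, 255]
    - [0, 0, 0, 0, 0, 0, 255]
    - [0, 0, 0, 0, 0, 0, 255]
    - [0, 0, 0, 0, 0, 0, 255]

```text
time_s: 11.52
eef_pos: [0.4134, 0.2181, 0.0146]
orientation: [0.062, 0.701, -0.061, 0.707]
force: [-0.2, 0.4, -4.7]
width: 0.0291
```

```bash
python3 - <<'E'
from h import *
d=snap('wrist','w10');st()
E
```

```text
t 11.57 p [0.4134 0.2181 0.0146] yaw 80.0 xax [ 0.009  0.001 -1.   ] F [-0.5  0.4 -4.5] w 0.0291 q [-0.6   0.61  0.01  2.21 -0.01  0.31  0.82]
```

View pics/w10.png

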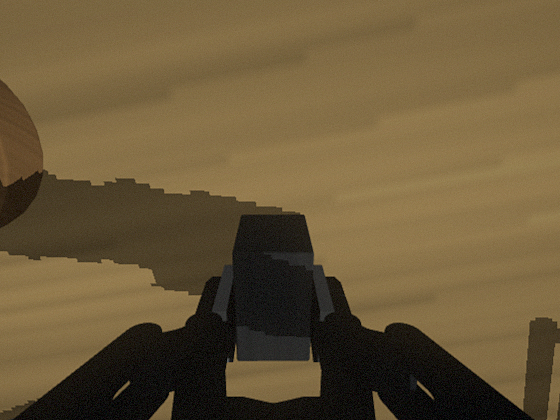

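>>> carry_out:
  commands:
    - [0, 0, 0.03, 0, 0, 0, 255]
    - [0, 0, 0.05, 0, 0, 0, 255]
    - [0.013, -0.046, 0.06, 0, 0, 1, 255]
    - [0.014, -0.046, 0, 0, 0, 1.1, 255]
    - [0.014, -0.046, 0, 0, 0, 1.1, 255]
    - [0.014, -0.046, 0, 0, 0, 1.1, 255]
    - [0.014, -0.046, 0, 0, 0, 1.1, 255]
    - [0.014, -0.046, 0, 0, 0, 1.1, 255]
    - [0.014, -0.046, 0, 0, 0, 1.1, 255]
    - [0.014, -0.046, 0, 0, 0, 1.1, 255]
    - [0.014, -0.046, 0, 0, 0, 1.1, 255]
    - [0.014, -0.046, 0, 0, 0, 1.1, 255]
    - [0.012, -0.04, 0, 0, 0, 1.1, 255]
    - [0, 0, 0, 0, 0, 0, 255]
    - [0, 0, 0, 0, 0, 0, 255]

```text
time_s: 13.45
eef_pos: [0.5598, -0.2886, 0.144]
orientation: [-0.015, 0.706, 0.018, 0.708]
force: [-0.9, 0.1, -2.8]
width: 0.0289
```

```bash
python3 - <<'E'
from h import *
d=snap('wrist','w11');st()
P=cloud(d); print(P[225:350:25,265:285:10].round(4))
E
```

```text
t 13.5 p [ 0.5597 -0.289   0.1441] yaw 92.66 xax [ 0.003  0.003 -1.   ] F [ 0.3 -0.7 -4.1] w 0.0295 q [ 0.42  0.59 -0.02  1.67  0.01  0.88  2.01]
[[[ 0.5331 -0.2919  0.1446]
  [ 0.5329 -0.2876  0.1447]]

 [[ 0.5335 -0.2916  0.1682]
  [ 0.5335 -0.2879  0.1679]]

 [[ 0.543  -0.2911  0.1699]
  [ 0.5427 -0.2874  0.1701]]

 [[ 0.5537 -0.2907  0.1701]
  [ 0.5539 -0.2869  0.1696]]

 [[ 0.5656 -0.2903  0.1695]
  [ 0.5649 -0.2863  0.1701]]]
```

View pics/w11.png

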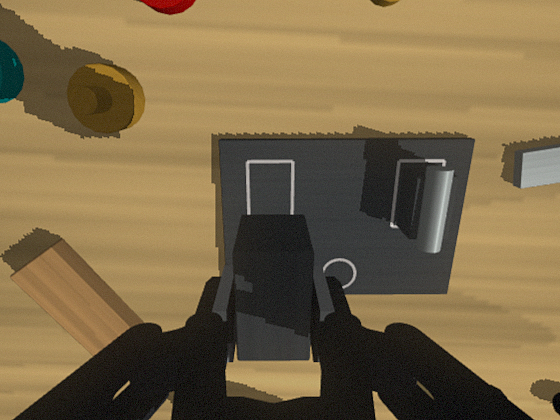

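>>> carry_out:
  commands:
    - [0.002, -0.001, -0.04, 0, 0, 0, 255]
    - [0, 0, -0.04, 0, 0, 0, 255]
    - [0, 0, -0.02, 0, 0, 0, 255]
    - [0, 0, 0, 0, 0, 0, 255]
    - [0, 0, 0, 0, 0, 0, 255]

```text
time_s: 14.12
eef_pos: [0.5629, -0.284, 0.0436]
orientation: [-0.017, 0.705, 0.02, 0.709]
force: [-0.9, -0.9, -3.7]
width: 0.029
```

```bash
python3 - <<'E'
from h import *
d=snap('wrist','w12');st()
E
```

```text
t 14.18 p [ 0.5629 -0.284   0.0437] yaw 93.05 xax [ 0.005  0.004 -1.   ] F [ 0.  -0.2 -3.3] w 0.0291 q [ 0.41  0.71 -0.03  1.76  0.02  0.67  2.  ]
```

View pics/w12.png

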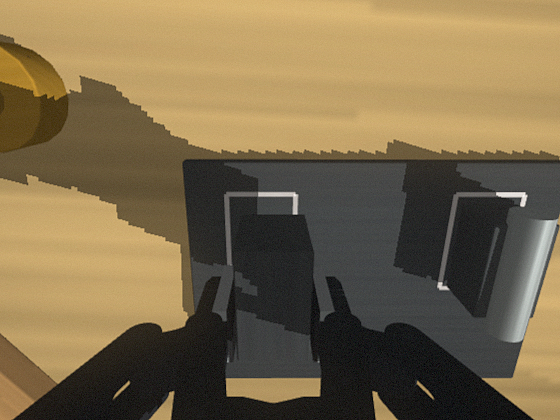

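>>> carry_out:
  commands:
    - [0, -0.006, -0.008, 0, 0.3, -0.3, 255]
    - [0, 0, 0, 0, 0, 0, 255]
    - [0, 0, -0.01, 0, 0, 0, 255]
    - [0, 0, 0, 0, 0, 0, 255]
    - [0, 0, 0, 0, 0, 0, 255]

```text
time_s: 14.8
eef_pos: [0.5639, -0.2911, 0.0266]
orientation: [-0.016, 0.706, 0.018, 0.708]
force: [-0.2, 0.9, -4.1]
width: 0.0294
```

```bash
python3 - <<'E'
from h import *
d=snap('wrist','w13');st()
E
```

```text
t 14.85 p [ 0.5638 -0.291   0.0265] yaw 92.71 xax [ 0.002  0.003 -1.   ] F [-0.3 -0.5 -4. ] w 0.0294 q [ 0.42  0.74 -0.02  1.75  0.02  0.65  2.  ]
```

View pics/w13.png

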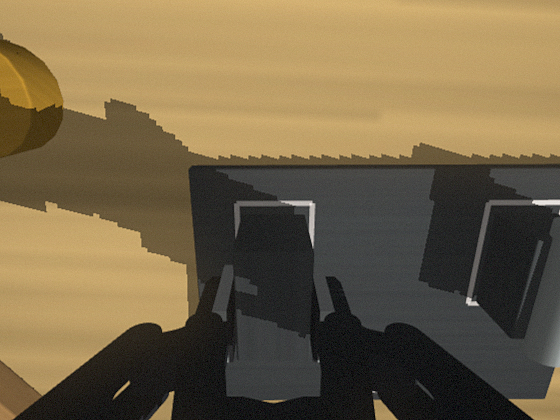

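>>> carry_out:
  commands:
    - [-0.001, 0.001, -0.003, 0, 0, 0, 255]
    - [0, 0, 0, 0, 0, 0, 255]
    - [0, 0, -0.002, 0, 0, 0, 255]
    - [0, 0, 0, 0, 0, 0, 255]

```text
time_s: 15.35
eef_pos: [0.5632, -0.2901, 0.0229]
orientation: [-0.016, 0.706, 0.017, 0.708]
force: [-0.8, -0.9, -4.2]
width: 0.0293
```

>>> carry_out:
  commands:
    - [0, 0, -0.002, 0, 0, 0, 255]
    - [0, 0, 0, 0, 0, 0, 255]
    - [0, 0, 0, 0, 0, 0, 90]
    - [0, 0, 0, 0, 0, 0, 90]
    - [0, 0, 0, 0, 0, 0, 40]
    - [0, 0, 0.03, 0, 0, 0, 0]
    - [0, 0, 0.05, 0, 0, 0, 0]
    - [0, 0, 0.04, 0, 0, 0, 0]
    - [0, 0, 0, 0, 0, 0, 0]

```text
time_s: 16.48
eef_pos: [0.5637, -0.2905, 0.1457]
orientation: [-0.016, 0.705, 0.017, 0.709]
force: [0.1, 0.6, -0.2]
width: 0.0853
```

```bash
python3 - <<'E'
from h import *
d=snap('wrist','w14');st()
print(rect(d,(.561,-.29),.03,.06,.045),rect(d,(.556,-.17),.02,.06,.045))
E
```

```text
t 16.52 p [ 0.5628 -0.29    0.1439] yaw 92.7 xax [ 0.002  0.003 -1.   ] F [ 0.7  0.  -0.3] w 0.0854 q [ 0.42  0.59 -0.02  1.66  0.01  0.88  2.01]
(2984, array([ 560.7, -289.1,   50. ,   30.1,    2.9]), array([0.0424, 0.0485, 0.0496])) (3804, array([ 556.7, -169. ,   62.5,   30.9,    3. ]), array([0.0252, 0.043 , 0.049 ]))
```

View pics/w14.png

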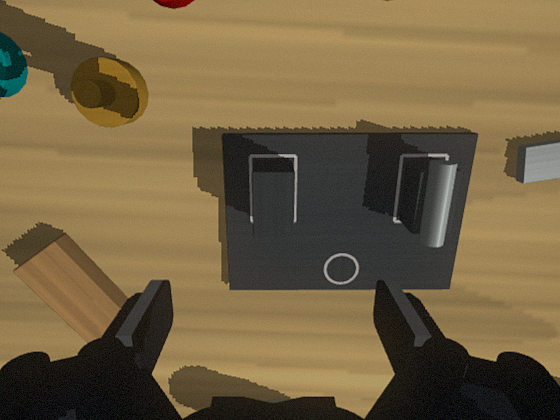

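>>> carry_out:
  commands:
    - [-0.0055, 0.031, 0, 0, 0, -9, 0]
    - [-0.0055, 0.031, 0, 0, 0, -9, 0]
    - [-0.0055, 0.031, 0, 0, 0, -9, 0]
    - [-0.0055, 0.031, 0, 0, 0, -9, 0]
    - [-0.0055, 0.031, 0, 0, 0, -9, 0]
    - [-0.0055, 0.031, 0, 0, 0, -9, 0]
    - [-0.0055, 0.031, 0, 0, 0, -9, 0]
    - [-0.0055, 0.031, 0, 0, 0, -8, 0]
    - [-0.0055, 0.028, 0, 0, 0, -6, 0]
    - [0, 0, 0, 0, 0, 0, 0]
    - [0, 0, 0, 0, 0, 0, 0]

```text
time_s: 17.9
eef_pos: [0.5028, -0.0061, 0.1301]
orientation: [0.438, 0.559, -0.442, 0.549]
force: [0.6, -0.8, -0.1]
width: 0.0854
```

```bash
python3 - <<'E'
from h import *
d=snap('wrist','w15');st()
print(rect(d,(.513,-.005),.0055,.02,.1))
E
```

```text
t 17.95 p [ 0.5028 -0.006   0.1301] yaw 13.1 xax [-0.015  0.005 -1.   ] F [0.7 0.2 0. ] w 0.0853 q [-0.34  0.49  0.39  2.01 -0.28  0.71  0.45]
(8651, array([512.6,  -2.2,  30.1, 179.6,  12. ]), array([0.0093, 0.0104, 0.0116]))
```

View pics/w15.png

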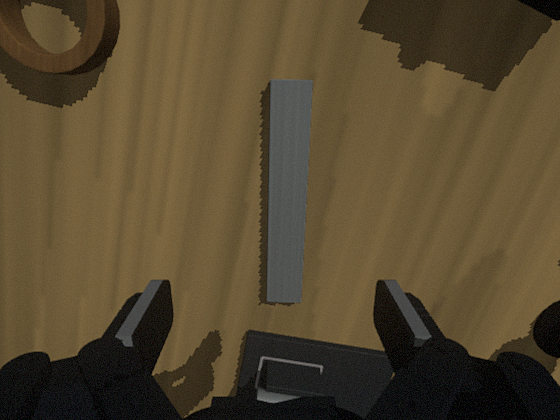

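>>> carry_out:
  commands:
    - [0.009, 0.002, -0.03, -0.3, -0.9, -1.1, 0]
    - [0, 0, -0.04, 0, 0, 0, 0]
    - [0, 0, -0.03, 0, 0, 0, 0]
    - [0, 0, 0, 0, 0, 0, 40]
    - [0, 0, 0, 0, 0, 0, 40]

```text
time_s: 18.58
eef_pos: [0.5137, -0.0098, 0.0282]
orientation: [0.447, 0.547, -0.446, 0.55]
force: [0.2, 0.3, 0.1]
width: 0.072
```

```bash
python3 - <<'E'
from h import *
st()
E
```

```text
t 18.57 p [ 0.5137 -0.0098  0.0282] yaw 11.74 xax [ 0.004 -0.002 -1.   ] F [0.2 0.3 0.1] w 0.072 q [-0.26  0.65  0.28  2.08 -0.39  0.45  0.52]
```

>>> carry_out:
  commands:
    - [0, 0.006, -0.01, 0, 0, 0, 80]
    - [0, 0, -0.012, 0, 0, 0, 80]
    - [0, 0, 0, 0, 0, 0, 80]
    - [0, 0, 0, 0, 0, 0, 80]

```text
time_s: 19.08
eef_pos: [0.5152, -0.0033, 0.007]
orientation: [0.447, 0.546, -0.445, 0.551]
force: [-0.7, -0.1, -0.5]
width: 0.0586
```

```bash
python3 - <<'E'
from h import *
st();snap('wrist','w16')
E
```

```text
t 19.07 p [ 0.5152 -0.0033  0.007 ] yaw 11.77 xax [ 0.008 -0.002 -1.   ] F [-0.7 -0.1 -0.5] w 0.0586 q [-0.25  0.68  0.25  2.09 -0.41  0.4   0.53]
```

View pics/w16.png

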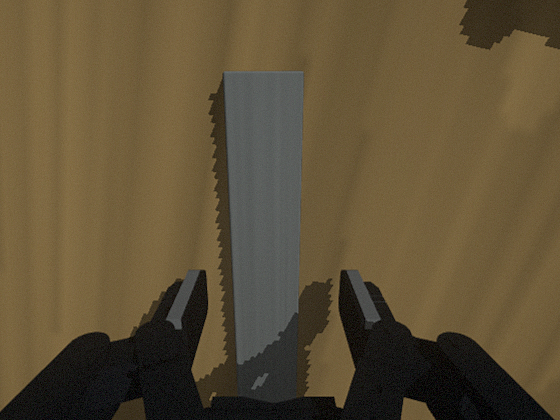

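Lower 4 mm and close; the bar lies between the pads (bar columns 235–300 at the pad row).

>>> carry_out:
  commands:
    - [-0.001, 0, -0.004, 0, 0.3, 0, 80]
    - [0, 0, 0, 0, 0, 0, 130]
    - [0, 0, 0, 0, 0, 0, 255]
    - [0, 0, 0, 0, 0, 0, 255]
    - [0, 0, 0, 0, 0, 0, 255]
    - [0, 0, 0, 0, 0, 0, 255]
    - [0, 0, 0, 0, 0, 0, 255]
  newtons: 60

```text
time_s: 20.0
eef_pos: [0.514, -0.0034, 0.0035]
orientation: [0.446, 0.548, -0.446, 0.55]
force: [-0.1, -0.2, 1.0]
width: 0.0277
```

```bash
python3 - <<'E'
from h import *
st()
E
```

```text
t 20.0 p [ 0.514  -0.0034  0.0035] yaw 11.76 xax [ 0.003 -0.001 -1.   ] F [-0.1 -0.2  1. ] w 0.0277 q [-0.25  0.69  0.25  2.09 -0.41  0.4   0.53]
```

>>> carry_out:
  commands:
    - [0, 0, 0.03, 0, 0, 0, 255]
    - [0, 0, 0.05, 0, 0, 0, 255]
    - [0.005, -0.025, 0.04, 0, 0, -1, 255]
    - [0.005, -0.026, 0, 0, 0, -1, 255]
    - [0.005, -0.026, 0, 0, 0, -1, 255]
    - [0.005, -0.026, 0, 0, 0, -1, 255]
    - [0.005, -0.026, 0, 0, 0, -1, 255]
    - [0.005, -0.026, 0, 0, 0, -1, 255]
    - [0.005, -0.026, 0, 0, 0, -1, 255]
    - [0.005, -0.026, 0, 0, 0, -1, 255]
    - [0.004, -0.022, 0, 0, 0, -1, 255]
    - [0, 0, 0, 0, 0, 0, 255]
    - [0, 0, 0, 0, 0, 0, 255]

```text
time_s: 21.62
eef_pos: [0.554, -0.2369, 0.1227]
orientation: [0.487, 0.514, -0.49, 0.509]
force: [0.1, 0.0, -4.1]
width: 0.028
```

```bash
python3 - <<'E'
from h import *
st();d=snap('wrist','w17');s=snap('scene','s17')
print(rect(d,(.558,-.23),.09,.14,.12));print(rect(s,(.558,-.23),.09,.135,.11))
E
```

```text
t 21.62 p [ 0.554  -0.2369  0.1227] yaw 2.65 xax [-0.008  0.002 -1.   ] F [ 0.1  0.  -4.1] w 0.028 q [ 0.07  0.62  0.42  1.77 -0.32  0.83  0.69]
(24250, array([ 555.3, -222.5,  155. ,   54.5,   83.9]), array([0.1286, 0.1297, 0.1311]))
(972, array([ 560.1, -236.7,   45.4,  179.5,    2.9]), array([0.1211, 0.128 , 0.1306]))
```

View pics/w17.png

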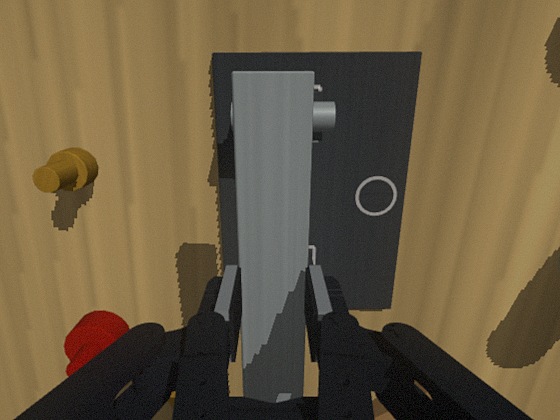

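View pics/s17.png

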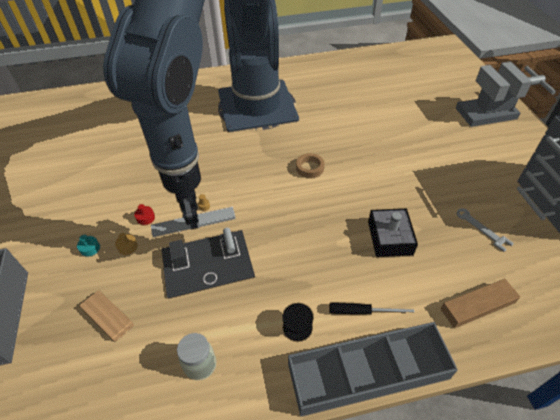

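>>> carry_out:
  commands:
    - [0.003, 0.006, -0.02, 0, -0.4, 0, 255]
    - [0, 0, -0.03, 0, 0, 0, 255]
    - [0, 0, 0, 0, 0, 0, 255]
    - [0, 0, 0, 0, 0, 0, 255]

```text
time_s: 22.22
eef_pos: [0.5584, -0.2278, 0.0735]
orientation: [0.488, 0.513, -0.486, 0.512]
force: [1.0, 0.1, -3.8]
width: 0.0277
```

```bash
python3 - <<'E'
from h import *
st()
E
```

```text
t 22.23 p [ 0.5584 -0.2278  0.0735] yaw 2.91 xax [ 0.001  0.002 -1.   ] F [ 1.   0.1 -3.8] w 0.0277 q [ 0.08  0.68  0.38  1.82 -0.37  0.71  0.71]
```

>>> carry_out:
  commands:
    - [0, -0.002, -0.01, -0.1, 0, 0, 255]
    - [0, 0, 0, 0, 0, 0, 255]
    - [0, 0, -0.009, 0, 0, 0, 255]
    - [0, 0, 0, 0, 0, 0, 255]
    - [0, 0, -0.002, 0, 0, 0, 255]
    - [0, 0, 0, 0, 0, 0, 255]
    - [0, 0, 0, 0, 0, 0, 255]

```text
time_s: 23.1
eef_pos: [0.5596, -0.2304, 0.0534]
orientation: [0.488, 0.511, -0.486, 0.514]
force: [0.1, 0.5, -2.9]
width: 0.0278
```

```bash
python3 - <<'E'
from h import *
st();snap('wrist','w18');snap('scene','s18')
E
```

```text
t 23.1 p [ 0.5596 -0.2304  0.0534] yaw 2.91 xax [ 0.005 -0.001 -1.   ] F [ 0.1  0.5 -2.9] w 0.0278 q [ 0.09  0.71  0.36  1.83 -0.38  0.67  0.72]
```

View pics/w18.png

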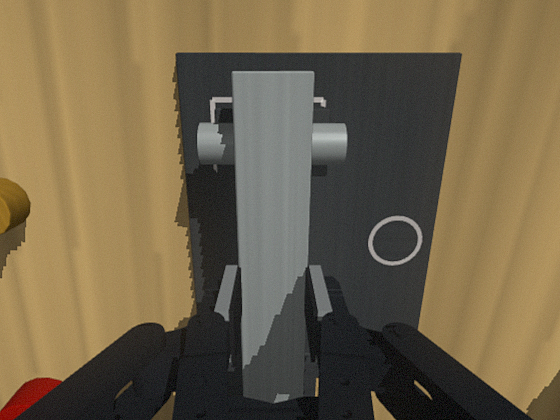

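>>> carry_out:
  commands:
    - [-0.001, 0, -0.002, 0, 0.2, 0, 255]
    - [0, 0, 0, 0, 0, 0, 255]
    - [0, 0, -0.001, 0, 0, 0, 255]
    - [0, 0, 0, 0, 0, 0, 255]

```text
time_s: 23.7
eef_pos: [0.5588, -0.2305, 0.0516]
orientation: [0.488, 0.512, -0.487, 0.513]
force: [-0.8, -0.9, -3.6]
width: 0.0273
```

>>> carry_out:
  commands:
    - [0, 0, -0.0015, 0, 0, 0, 255]
    - [0, 0, 0, 0, 0, 0, 255]
    - [0, 0, 0, 0, 0, 0, 255]

```text
time_s: 24.08
eef_pos: [0.5589, -0.2306, 0.0515]
orientation: [0.488, 0.512, -0.486, 0.513]
force: [-0.2, -1.0, -2.3]
width: 0.0278
```

>>> carry_out:
  commands:
    - [0, 0, -0.001, 0, 0, 0, 255]
    - [0, 0, 0, 0, 0, 0, 255]
    - [0, 0, 0, 0, 0, 0, 110]
    - [0, 0, 0, 0, 0, 0, 110]
    - [0, 0, 0, 0, 0, 0, 80]
    - [0, 0, 0, 0, 0, 0, 80]
    - [0, 0, 0.03, 0, 0, 0, 80]
    - [0, 0, 0.05, 0, 0, 0, 80]
    - [0, 0, 0.04, 0, 0, 0, 0]
    - [0, 0, 0, 0, 0, 0, 0]
    - [0, 0, 0, 0, 0, 0, 0]

```text
time_s: 25.45
eef_pos: [0.5587, -0.2306, 0.1736]
orientation: [0.488, 0.512, -0.487, 0.513]
force: [0.4, -0.8, -1.3]
width: 0.0852
```

```bash
python3 - <<'E'
from h import *
st();d=snap('wrist','w19');s=snap('scene','s19')
print(rect(d,(.558,-.23),.052,.08,.12));print(rect(s,(.558,-.23),.052,.08,.11))
E
```

```text
t 25.45 p [ 0.5587 -0.2306  0.1736] yaw 2.89 xax [ 0.003 -0.    -1.   ] F [ 0.4 -0.8 -1.3] w 0.0852 q [ 0.03  0.56  0.45  1.72 -0.3   0.92  0.65]
(8919, array([ 559.7, -229.4,   30.1,  179.6,    3. ]), array([0.0573, 0.0584, 0.0595]))
(909, array([ 560.4, -230.4,   33.4,  179.9,    3.2]), array([0.0539, 0.0569, 0.0592]))
```

View pics/w19.png

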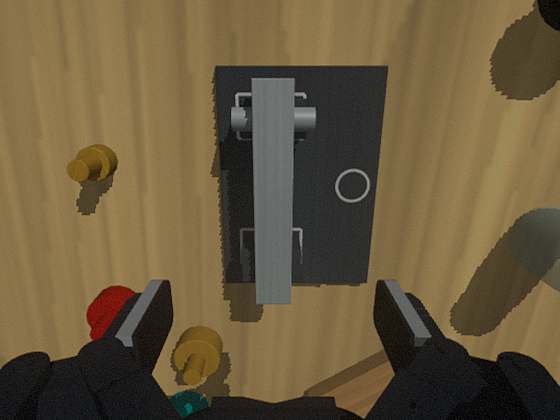

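>>> carry_out:
  commands:
    - [-0.013, -0.036, 0, 0, 0, 0, 0]
    - [-0.013, -0.036, 0, 0, 0, 0, 0]
    - [-0.013, -0.036, 0, 0, 0, 0, 0]
    - [-0.013, -0.036, 0, 0, 0, 0, 0]
    - [-0.012, -0.03, 0, 0, 0, 0, 0]
    - [0, 0, 0, 0, 0, 0, 0]
    - [0, 0, 0, 0, 0, 0, 0]

```text
time_s: 26.42
eef_pos: [0.4898, -0.4062, 0.1641]
orientation: [0.486, 0.517, -0.487, 0.509]
force: [0.1, 0.2, -0.7]
width: 0.0853
```

```bash
python3 - <<'E'
from h import *
st();d=snap('wrist','w20')
print(rect(d,(.492,-.411),.018,.03,.04));print(rect(d,(.492,-.411),.04,.06,.04))
E
```

```text
t 26.43 p [ 0.4898 -0.4062  0.1641] yaw 3.02 xax [-0.01   0.007 -1.   ] F [ 0.1  0.2 -0.7] w 0.0853 q [ 0.36  0.62  0.43  1.63 -0.3   0.97  0.95]
(1932, array([ 491. , -411. ,   47. ,   47. ,   51.9]), array([0.0227, 0.0243, 0.0255]))
(440, array([ 491.1, -410.8,   16.7,   17.2,   45.4]), array([0.0432, 0.0482, 0.0493]))
```

View pics/w20.png

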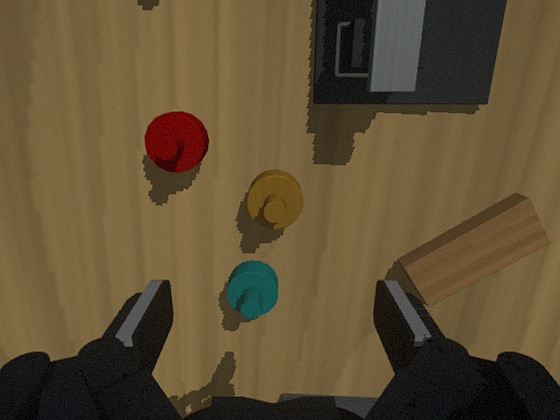

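>>> carry_out:
  commands:
    - [0.001, -0.005, -0.04, -0.4, -0.6, 0, 0]
    - [0, 0, -0.04, 0, 0, 0, 0]
    - [0, 0, -0.04, 0, 0, 0, 0]
    - [0, 0, 0, 0, 0, 0, 0]
    - [0, 0, 0, 0, 0, 0, 0]

```text
time_s: 27.1
eef_pos: [0.4948, -0.4067, 0.0424]
orientation: [0.486, 0.514, -0.484, 0.516]
force: [0.0, -0.3, 1.0]
width: 0.0855
```

```bash
python3 - <<'E'
from h import *
st();d=snap('wrist','w21')
E
```

```text
t 27.1 p [ 0.4948 -0.4067  0.0424] yaw 3.44 xax [ 0.004  0.    -1.   ] F [ 0.  -0.3  1. ] w 0.0855 q [ 0.41  0.76  0.35  1.74 -0.37  0.71  1.02]
```

View pics/w21.png

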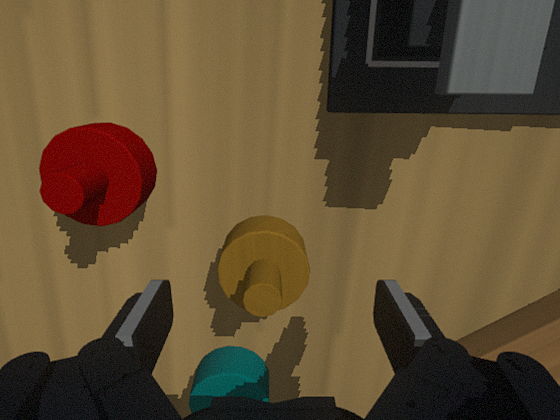

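>>> carry_out:
  commands:
    - [-0.003, -0.004, -0.012, 0, 0.2, 0, 0]
    - [0, 0, -0.012, 0, 0, 0, 0]
    - [0, 0, -0.008, 0, 0, 0, 0]
    - [0, 0, 0, 0, 0, 0, 0]
    - [0, 0, 0, 0, 0, 0, 0]

```text
time_s: 27.78
eef_pos: [0.4928, -0.4117, 0.011]
orientation: [0.485, 0.514, -0.484, 0.516]
force: [-0.5, 0.8, 1.1]
width: 0.0852
```

```bash
python3 - <<'E'
from h import *
st();d=snap('wrist','w22')
E
```

```text
t 27.77 p [ 0.4928 -0.4117  0.011 ] yaw 3.46 xax [ 0.003 -0.002 -1.   ] F [-0.5  0.8  1.1] w 0.0852 q [ 0.43  0.8   0.33  1.75 -0.39  0.65  1.04]
```

>>> carry_out:
  commands:
    - [-0.002, 0.001, -0.004, 0, 0, 0, 0]
    - [0, 0, 0, 0, 0, 0, 90]
    - [0, 0, 0, 0, 0, 0, 180]
    - [0, 0, 0, 0, 0, 0, 180]
    - [0, 0, 0, 0, 0, 0, 180]
    - [0, 0, 0, 0, 0, 0, 180]
  newtons: 40

```text
time_s: 28.58
eef_pos: [0.4909, -0.4108, 0.0075]
orientation: [0.485, 0.513, -0.484, 0.516]
force: [-0.5, 0.2, -0.5]
width: 0.0466
```

```bash
python3 - <<'E'
from h import *
st();d=snap('wrist','w23')
E
```

```text
t 28.57 p [ 0.4909 -0.4108  0.0075] yaw 3.46 xax [ 0.004 -0.002 -1.   ] F [-0.5  0.2 -0.5] w 0.0466 q [ 0.43  0.8   0.32  1.76 -0.39  0.64  1.04]
```

View pics/w23.png

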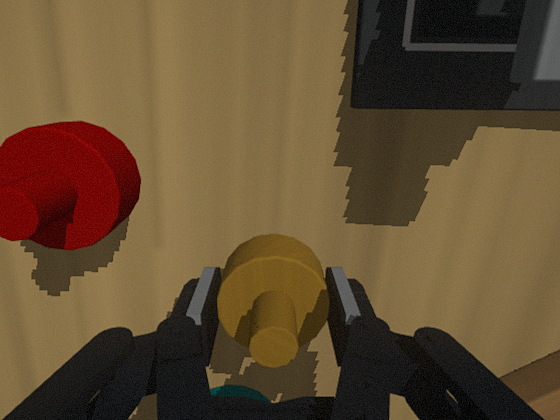

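>>> carry_out:
  commands:
    - [0, 0, 0.03, 0, 0, 0, 255]
    - [0, 0, 0.05, 0, 0, 0, 255]
    - [0, 0, 0.05, 0, 0, 0, 255]
    - [0.014, 0.036, 0.02, 0, 0, 0, 255]
    - [0.014, 0.036, 0, 0, 0, 0, 255]
    - [0.014, 0.036, 0, 0, 0, 0, 255]
    - [0.014, 0.036, 0, 0, 0, 0, 255]
    - [0.012, 0.03, 0, 0, 0, 0, 255]
    - [0, 0, 0, 0, 0, 0, 255]
    - [0, 0, 0, 0, 0, 0, 255]

```text
time_s: 29.88
eef_pos: [0.5572, -0.2292, 0.1584]
orientation: [0.485, 0.516, -0.485, 0.514]
force: [0.3, -0.6, -2.9]
width: 0.0464
```

```bash
python3 - <<'E'
from h import *
st();d=snap('wrist','w24')
E
```

```text
t 29.88 p [ 0.5572 -0.2292  0.1584] yaw 3.4 xax [-0.002  0.002 -1.   ] F [ 0.3 -0.6 -2.9] w 0.0464 q [ 0.04  0.58  0.45  1.74 -0.31  0.89  0.67]
```

View pics/w24.png

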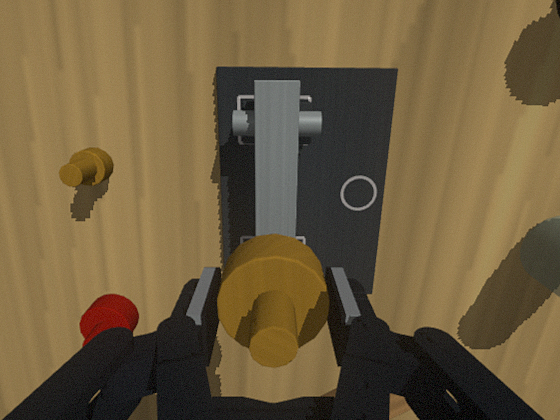

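Descend to about z=0.075, then correct.

>>> carry_out:
  commands:
    - [0.001, 0, -0.04, 0, 0, 0, 255]
    - [0, 0, -0.03, 0, 0, 0, 255]
    - [0, 0, -0.008, 0, 0, 0, 255]
    - [0, 0, 0, 0, 0, 0, 255]
    - [0, 0, 0, 0, 0, 0, 255]

```text
time_s: 30.55
eef_pos: [0.5578, -0.2342, 0.0806]
orientation: [0.487, 0.513, -0.486, 0.514]
force: [0.4, 0.3, -2.5]
width: 0.0466
```

```bash
python3 - <<'E'
from h import *
st();d=snap('wrist','w25')
E
```

```text
t 30.55 p [ 0.5578 -0.2342  0.0806] yaw 3.05 xax [ 0.001 -0.001 -1.   ] F [ 0.4  0.3 -2.5] w 0.0466 q [ 0.08  0.67  0.39  1.81 -0.37  0.73  0.72]
```

View pics/w25.png

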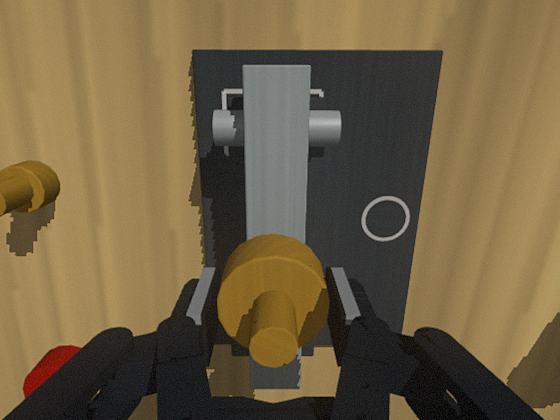

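Correct (+1.5, +5 mm) and lower to contact.

>>> carry_out:
  commands:
    - [0.001, 0.005, -0.006, 0, 0, 0, 255]
    - [0, 0, 0, 0, 0, 0, 255]
    - [0, 0, -0.004, 0, 0, 0, 255]
    - [0, 0, 0, 0, 0, 0, 255]
    - [0, 0, -0.002, 0, 0, 0, 255]
    - [0, 0, 0, 0, 0, 0, 255]

```text
time_s: 31.35
eef_pos: [0.5599, -0.2288, 0.0694]
orientation: [0.487, 0.512, -0.486, 0.515]
force: [0.2, 0.5, -3.7]
width: 0.046
```

>>> carry_out:
  commands:
    - [-0.001, -0.001, -0.002, 0, 0.2, 0, 255]
    - [0, 0, 0, 0, 0, 0, 255]
    - [0, 0, -0.0015, 0, 0, 0, 255]
    - [0, 0, 0, 0, 0, 0, 255]

```text
time_s: 31.85
eef_pos: [0.5588, -0.23, 0.0657]
orientation: [0.486, 0.513, -0.487, 0.514]
force: [0.5, 0.7, -3.3]
width: 0.0461
```

>>> carry_out:
  commands:
    - [0, 0, -0.001, 0, 0, 0, 255]
    - [0, 0, 0, 0, 0, 0, 255]
    - [0, 0, 0, 0, 0, 0, 70]
    - [0, 0, 0, 0, 0, 0, 60]
    - [0, 0, 0, 0, 0, 0, 40]
    - [0, 0, 0, 0, 0, 0, 40]
    - [0, 0, 0.02, 0, 0, 0, 40]
    - [0, 0, 0.04, 0, 0, 0, 40]
    - [0, 0, 0.04, 0, 0, 0, 40]
    - [0, 0, 0.03, 0, 0, 0, 0]
    - [0, 0, 0, 0, 0, 0, 0]
    - [0, 0, 0, 0, 0, 0, 0]

```text
time_s: 33.35
eef_pos: [0.5586, -0.23, 0.1988]
orientation: [0.486, 0.513, -0.487, 0.514]
force: [-0.5, -0.2, -0.2]
width: 0.0851
```

```bash
python3 - <<'E'
from h import *
st();d=snap('wrist','w26');s=snap('scene','s26')
for c in (d,s): print(rect(c,(.558,-.23),.075,.088,.04),rect(c,(.558,-.23),.098,.12,.03),rect(c,(.558,-.23),.052,.064,.12))
E
```

```text
t 33.35 p [ 0.5586 -0.23    0.1988] yaw 3.07 xax [ 0.001 -0.001 -1.   ] F [-0.5 -0.2 -0.2] w 0.0851 q [ 0.02  0.54  0.47  1.69 -0.29  0.98  0.65]
(2269, array([ 559.9, -230.2,   46.9,   47.1,   45. ]), array([0.0809, 0.0823, 0.0836])) (531, array([ 559.6, -230.4,   17.3,   17. ,   50.8]), array([0.1002, 0.1062, 0.1072])) (5443, array([ 559.9, -229.1,   40.5,  179.1,    3.1]), array([0.0572, 0.0584, 0.0596]))
(236, array([ 562.2, -231.9,   43.8,   47.3,    9.8]), array([0.0774, 0.081 , 0.0835])) (55, array([ 560.9, -231.2,   16.5,   16.4,   59.9]), array([0.099 , 0.1039, 0.1067])) (732, array([ 564.6, -230.1,   41. ,  180. ,    2.4]), array([0.0537, 0.0568, 0.0599]))
```

View pics/w26.png

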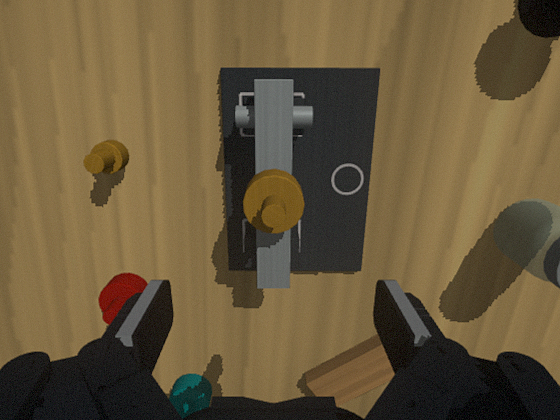

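>>> carry_out:
  commands:
    - [0.0056, 0.045, 0, 0, 0, 7.7, 0]
    - [0.0056, 0.045, 0, 0, 0, 7.7, 0]
    - [0.0056, 0.045, 0, 0, 0, 7.7, 0]
    - [0.0056, 0.045, 0, 0, 0, 7.7, 0]
    - [0.0056, 0.045, 0, 0, 0, 7.7, 0]
    - [0.0056, 0.045, 0, 0, 0, 7.7, 0]
    - [0.0056, 0.045, 0, 0, 0, 7.7, 0]
    - [0.0056, 0.045, 0, 0, 0, 7.7, 0]
    - [0.0056, 0.045, 0, 0, 0, 7.7, 0]
    - [0.0056, 0.035, 0, 0, 0, 7, 0]
    - [0, 0, 0, 0, 0, 0, 0]
    - [0, 0, 0, 0, 0, 0, 0]

```text
time_s: 34.95
eef_pos: [0.6081, 0.2225, 0.185]
orientation: [0.047, 0.709, -0.056, 0.701]
force: [-0.0, 0.4, 0.5]
width: 0.0854
```

```bash
python3 - <<'E'
from h import *
st();d=snap('wrist','w27')
print(rect(d,(.614,.214),.08,.1,.03))
E
```

```text
t 34.95 p [0.6081 0.2225 0.185 ] yaw 81.68 xax [-0.012 -0.011 -1.   ] F [-0.   0.4  0.5] w 0.0854 q [-0.48  0.58  0.08  1.56 -0.05  1.01  1.05]
(756, array([613.8, 216.9,  21.2,  21.5,  26.4]), array([0.0832, 0.0883, 0.0894]))
```

View pics/w27.png

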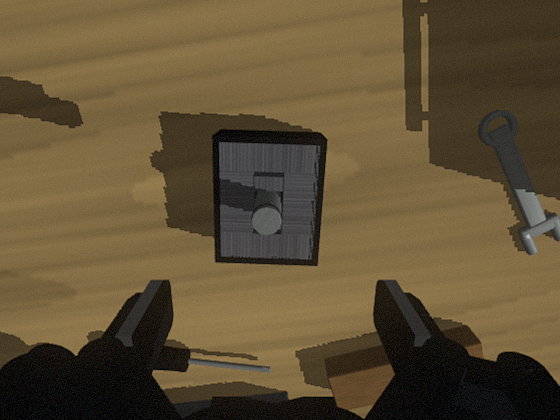

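>>> carry_out:
  commands:
    - [0.006, -0.007, -0.03, 0.6, -0.7, -1.5, 0]
    - [0, 0, -0.03, 0, 0, 0, 0]
    - [0, 0, -0.01, 0, 0, 0, 0]
    - [0, 0, 0, 0, 0, 0, 0]
    - [0, 0, 0, 0, 0, 0, 0]

```text
time_s: 35.62
eef_pos: [0.6155, 0.2103, 0.1151]
orientation: [0.064, 0.703, -0.064, 0.705]
force: [0.2, -0.2, 0.4]
width: 0.0852
```

```bash
python3 - <<'E'
from h import *
st();d=snap('wrist','w28')
print(rect(d,(.614,.214),.08,.1,.03))
E
```

```text
t 35.62 p [0.6155 0.2103 0.1151] yaw 79.62 xax [ 0.002 -0.001 -1.   ] F [ 0.2 -0.2  0.4] w 0.0852 q [-0.45  0.65  0.08  1.65 -0.06  0.84  1.04]
(1418, array([614.1, 216.7,  21.8,  21.8,  39.7]), array([0.083 , 0.0884, 0.0894]))
```

View pics/w28.png

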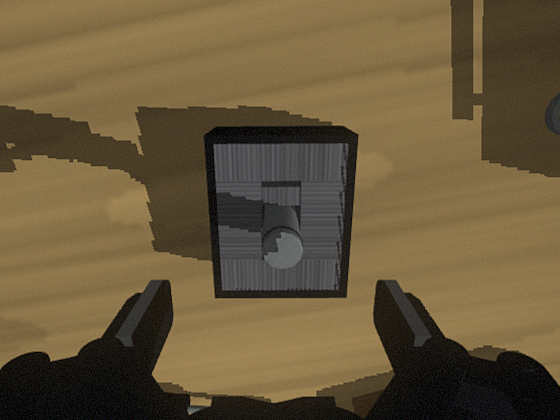

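>>> carry_out:
  commands:
    - [-0.001, 0.006, -0.02, 0, 0, 0, 0]
    - [0, 0, -0.02, 0, 0, 0, 0]
    - [0, 0, 0, 0, 0, 0, 0]
    - [0, 0, 0, 0, 0, 0, 0]

```text
time_s: 36.17
eef_pos: [0.617, 0.2176, 0.0791]
orientation: [0.065, 0.701, -0.063, 0.707]
force: [0.7, -0.3, 0.9]
width: 0.0856
```

```bash
python3 - <<'E'
from h import *
st();d=snap('wrist','w29')
E
```

```text
t 36.17 p [0.617  0.2176 0.0791] yaw 79.63 xax [ 0.009  0.002 -1.   ] F [ 0.7 -0.3  0.9] w 0.0856 q [-0.46  0.69  0.08  1.67 -0.07  0.77  1.04]
```

View pics/w29.png

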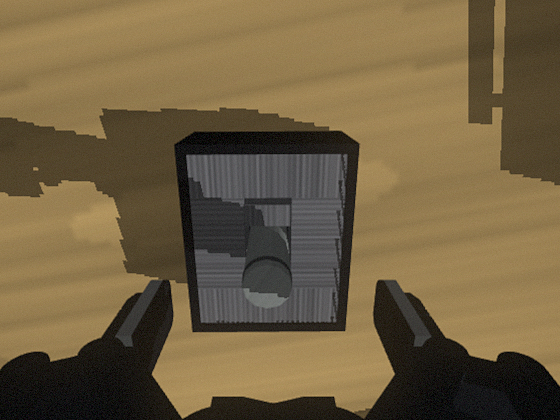

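>>> carry_out:
  commands:
    - [-0.002, -0.001, -0.012, 0, 0.5, 0, 0]
    - [0, 0, -0.008, 0, 0, 0, 0]
    - [0, 0, 0, 0, 0, 0, 100]
    - [0, 0, 0, 0, 0, 0, 150]
    - [0, 0, 0, 0, 0, 0, 255]
    - [0, 0, 0, 0, 0, 0, 255]
    - [0, 0, 0, 0, 0, 0, 255]
    - [0, 0, 0, 0, 0, 0, 255]
  newtons: 60

```text
time_s: 37.22
eef_pos: [0.6154, 0.2162, 0.0592]
orientation: [0.065, 0.704, -0.063, 0.705]
force: [0.6, -0.6, -0.8]
width: 0.0205
```

```bash
python3 - <<'E'
from h import *
st();d=snap('wrist','w30')
E
```

```text
t 37.23 p [0.6154 0.2162 0.0592] yaw 79.59 xax [ 0.001  0.002 -1.   ] F [ 0.6 -0.6 -0.8] w 0.0205 q [-0.45  0.72  0.07  1.69 -0.07  0.74  1.04]
```

View pics/w30.png

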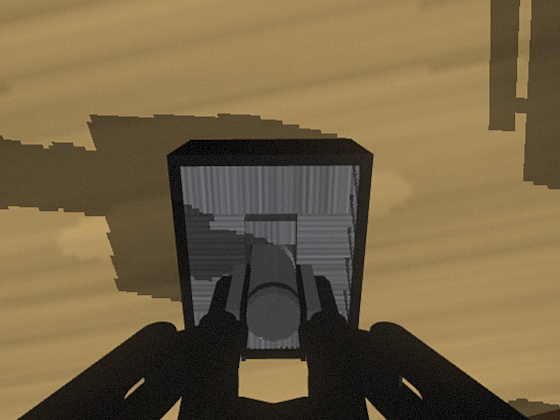

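Gripped. Pull up in small straight steps.

>>> carry_out:
  commands:
    - [0, 0, 0.004, 0, 0, 0, 255]
    - [0, 0, 0.006, 0, 0, 0, 255]
    - [0, 0, 0.006, 0, 0, 0, 255]
    - [0, 0, 0.006, 0, 0, 0, 255]
    - [0, 0, 0, 0, 0, 0, 255]

```text
time_s: 37.9
eef_pos: [0.6149, 0.2159, 0.0819]
orientation: [0.065, 0.704, -0.064, 0.704]
force: [-1.8, -1.1, -0.9]
width: 0.0206
```

```bash
python3 - <<'E'
from h import *
st();d=snap('wrist','w31')
print(rect(d,(.6154,.216),.09,.14,.025))
E
```

```text
t 37.9 p [0.6149 0.2159 0.0819] yaw 79.6 xax [ 0.     0.001 -1.   ] F [-1.8 -1.1 -0.9] w 0.0206 q [-0.45  0.69  0.07  1.67 -0.07  0.78  1.04]
(9601, array([614. , 216.2,  48.3,  25.9,  79.4]), array([0.0941, 0.1117, 0.1373]))
```

View pics/w31.png

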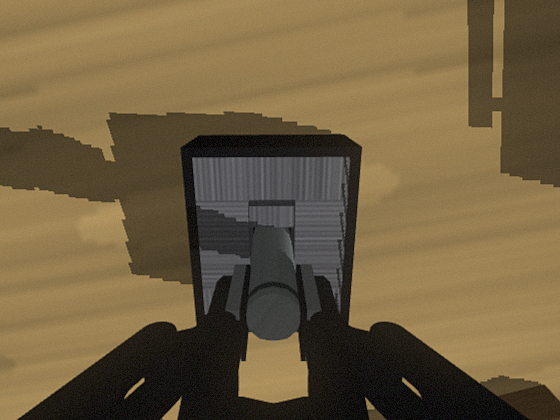

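>>> carry_out:
  commands:
    - [0, 0, 0.008, 0, 0, 0, 255]
    - [0, 0, 0.01, 0, 0, 0, 255]
    - [0, 0, 0.01, 0, 0, 0, 255]
    - [0, 0, 0.02, 0, 0, 0, 255]
    - [0, 0, 0.04, 0, 0, 0, 255]
    - [0, 0, 0.03, 0, 0, 0, 255]
    - [0, 0, 0, 0, 0, 0, 255]
    - [0, 0, 0, 0, 0, 0, 255]

```text
time_s: 38.95
eef_pos: [0.6144, 0.2164, 0.2074]
orientation: [0.065, 0.704, -0.063, 0.705]
force: [-0.3, 0.4, -2.6]
width: 0.0201
```

```bash
python3 - <<'E'
from h import *
st();d=snap('wrist','w32');s=snap('scene','s32')
P=cloud(d); print(P[295:330:8,274].round(4))
u,v=proj(s,(.615,.216,.18)); print(u,v)
im=s['img'][int(v)-40:int(v)+90,int(u)-70:int(u)+70,::-1]; cv2.imwrite('pics/c32.png',cv2.resize(im,None,fx=4,fy=4))
E
```

```text
t 38.95 p [0.6144 0.2164 0.2074] yaw 79.62 xax [ 0.002  0.003 -1.   ] F [-0.3  0.4 -2.6] w 0.0201 q [-0.46  0.56  0.09  1.54 -0.06  1.04  1.03]
[[0.6041 0.2201 0.2367]
 [0.6077 0.2195 0.2364]
 [0.6118 0.2188 0.2355]
 [0.6149 0.2182 0.2362]
 [0.6177 0.2177 0.2372]]
404.91708312509957 187.40049816363515
```

View pics/w32.png

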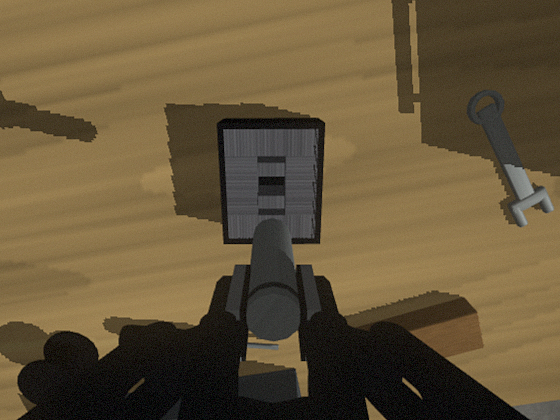

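View pics/c32.png

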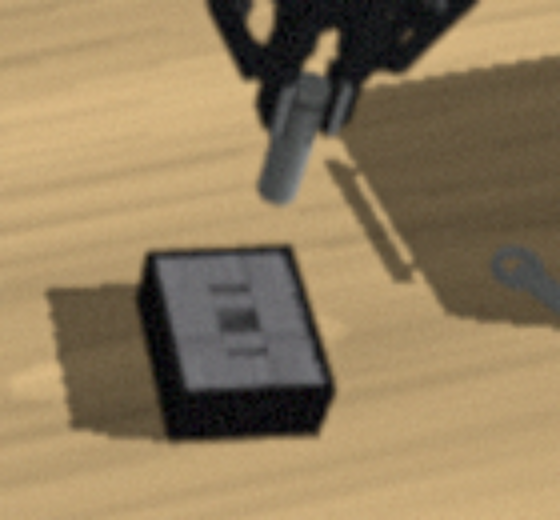

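```bash
python3 - <<'E'
from h import *
s=load('s32');d=load('w32')
for c,n in ((s,'s'),(d,'w')):
    for z in (.2364,.1564): print(n,z,np.round(proj(c,(.6144,.2167,z)),1))
u,v=404,187
im=s['img'][v-25:v+30,u-25:u+25,::-1]; cv2.imwrite('pics/c32b.png',cv2.resize(im,None,fx=10,fy=10,interpolation=cv2.INTER_CUBIC))
print(u-25,v-25)
E
```

```text
s 0.2364 [410.9 167.8]
s 0.1564 [402.8 194.7]
w 0.2364 [269.9 319. ]
w 0.1564 [270.3 235.1]
379 162
```

View pics/c32b.png

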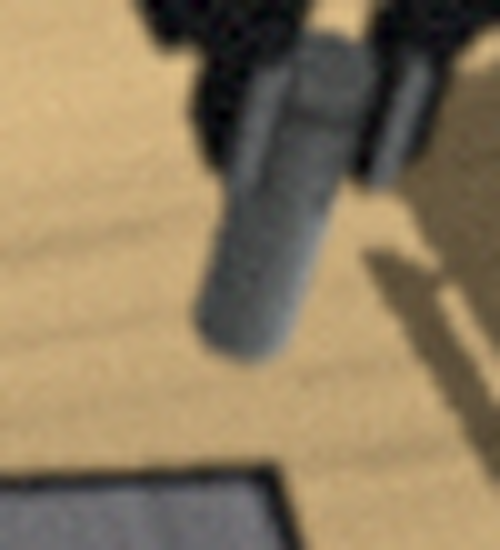

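>>> carry_out:
  commands:
    - [0.002, -0.045, 0, 0, 0, 1.3, 255]
    - [0.002, -0.045, 0, 0, 0, 1.3, 255]
    - [0.002, -0.045, 0, 0, 0, 1.3, 255]
    - [0.002, -0.045, 0, 0, 0, 1.3, 255]
    - [0.002, -0.045, 0, 0, 0, 1.3, 255]
    - [0.002, -0.045, 0, 0, 0, 1.3, 255]
    - [0.002, -0.045, 0, 0, 0, 1.3, 255]
    - [0.002, -0.045, 0, 0, 0, 1.3, 255]
    - [0.002, -0.045, 0, 0, 0, 1.3, 255]
    - [0.002, -0.03, 0, 0, 0, 1.3, 255]
    - [0, 0, 0, 0, 0, 0, 255]
    - [0, 0, 0, 0, 0, 0, 255]

```text
time_s: 40.55
eef_pos: [0.6261, -0.2302, 0.1912]
orientation: [-0.019, 0.715, 0.021, 0.699]
force: [-0.3, 1.0, -2.0]
width: 0.0204
```

```bash
python3 - <<'E'
from h import *
st();d=snap('wrist','w33')
E
```

```text
t 40.55 p [ 0.6261 -0.2302  0.1912] yaw 93.23 xax [-0.023  0.003 -1.   ] F [-0.3  1.  -2. ] w 0.0204 q [ 0.25  0.61  0.05  1.49 -0.03  1.07  1.93]
```

View pics/w33.png

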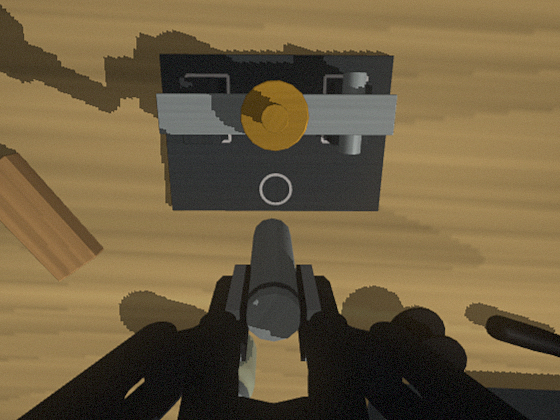

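>>> carry_out:
  commands:
    - [0.004, 0.003, -0.03, -0.2, -1.3, -0.3, 255]
    - [0, 0, -0.04, 0, 0, 0, 255]
    - [0, 0, -0.03, 0, 0, 0, 255]
    - [0, 0, 0, 0, 0, 0, 255]
    - [0, 0, 0, 0, 0, 0, 255]

```text
time_s: 41.22
eef_pos: [0.632, -0.2205, 0.0901]
orientation: [-0.02, 0.706, 0.021, 0.708]
force: [-1.0, 0.3, -1.8]
width: 0.0204
```

```bash
python3 - <<'E'
from h import *
print('ring',px(load('w33'),275.5,189,z=.008))
st();d=snap('wrist','w34')
E
```

```text
ring [ 0.63128591 -0.22502984  0.008     ]
t 41.23 p [ 0.632  -0.2205  0.0901] yaw 93.35 xax [ 0.003  0.001 -1.   ] F [-1.   0.3 -1.8] w 0.0204 q [ 0.25  0.7   0.03  1.61 -0.03  0.82  1.92]
```

View pics/w34.png

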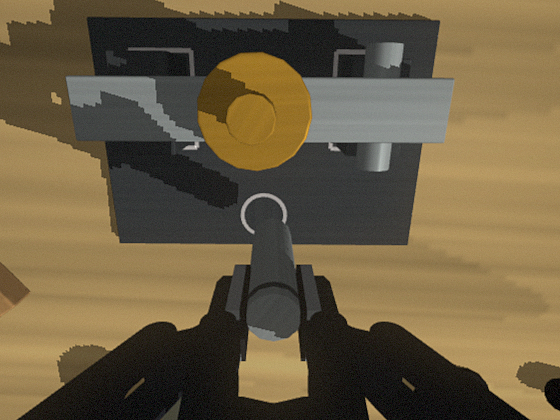

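>>> carry_out:
  commands:
    - [-0.001, -0.006, -0.012, 0, 0, -0.4, 255]
    - [0, 0, 0, 0, 0, 0, 255]
    - [0, 0, -0.01, 0, 0, 0, 255]
    - [0, 0, 0, 0, 0, 0, 255]
    - [0, 0, 0, 0, 0, 0, 255]

```text
time_s: 41.9
eef_pos: [0.6321, -0.2276, 0.0691]
orientation: [-0.018, 0.705, 0.018, 0.709]
force: [0.9, -0.5, -2.1]
width: 0.0203
```

```bash
python3 - <<'E'
from h import *
st();d=snap('wrist','w35')
E
```

```text
t 41.9 p [ 0.6321 -0.2276  0.0691] yaw 92.9 xax [ 0.007 -0.    -1.   ] F [ 0.9 -0.5 -2.1] w 0.0203 q [ 0.26  0.73  0.03  1.63 -0.03  0.78  1.93]
```

View pics/w35.png

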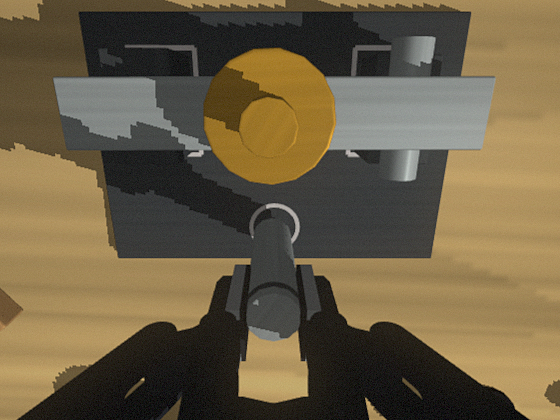

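Good alignment. Lower ~10 mm (pin base 8 mm at TCP 0.0592).

>>> carry_out:
  commands:
    - [-0.001, 0.001, -0.005, 0, 0.4, 0, 255]
    - [0, 0, 0, 0, 0, 0, 255]
    - [0, 0, -0.003, 0, 0, 0, 255]
    - [0, 0, 0, 0, 0, 0, 255]
    - [0, 0, -0.001, 0, 0, 0, 255]
    - [0, 0, 0, 0, 0, 0, 255]

```text
time_s: 42.7
eef_pos: [0.6311, -0.2263, 0.0597]
orientation: [-0.018, 0.707, 0.018, 0.707]
force: [-0.2, 0.7, -1.5]
width: 0.0203
```

```bash
python3 - <<'E'
from h import *
st();d=snap('wrist','w36')
E
```

```text
t 42.7 p [ 0.6311 -0.2263  0.0597] yaw 92.91 xax [-0.001 -0.    -1.   ] F [-0.2  0.7 -1.5] w 0.0203 q [ 0.25  0.74  0.03  1.63 -0.03  0.77  1.92]
```

View pics/w36.png

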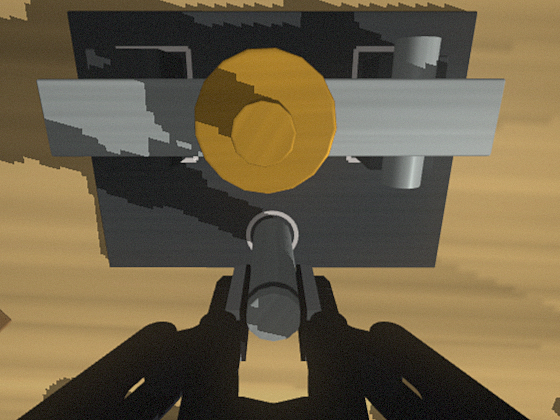

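>>> carry_out:
  commands:
    - [0, 0, -0.0012, 0, 0, 0, 255]
    - [0, 0, 0, 0, 0, 0, 255]
    - [0, 0, 0, 0, 0, 0, 255]

```text
time_s: 43.12
eef_pos: [0.6316, -0.2265, 0.0593]
orientation: [-0.018, 0.707, 0.018, 0.707]
force: [0.1, -0.4, -2.0]
width: 0.0205
```

>>> carry_out:
  commands:
    - [0, 0, -0.0012, 0, 0, 0, 255]
    - [0, 0, 0, 0, 0, 0, 255]
    - [0, 0, 0, 0, 0, 0, 255]

```text
time_s: 43.5
eef_pos: [0.6321, -0.2266, 0.0593]
orientation: [-0.018, 0.706, 0.018, 0.708]
force: [0.1, -0.7, -1.3]
width: 0.0204
```

>>> carry_out:
  commands:
    - [-0.001, 0, -0.002, 0, 0.2, 0, 255]
    - [0, 0, 0, 0, 0, 0, 255]
    - [0, 0, 0, 0, 0, 0, 255]

```text
time_s: 43.88
eef_pos: [0.6328, -0.2267, 0.0593]
orientation: [-0.018, 0.706, 0.017, 0.708]
force: [0.8, -0.7, -1.0]
width: 0.02
```

Contact (z no longer drops). Release.

>>> carry_out:
  commands:
    - [0, 0, 0, 0, 0, 0, 120]
    - [0, 0, 0, 0, 0, 0, 120]
    - [0, 0, 0, 0, 0, 0, 70]
    - [0, 0, 0, 0, 0, 0, 70]
    - [0, 0, 0.02, 0, 0, 0, 70]
    - [0, 0, 0.04, 0, 0, 0, 70]
    - [0, 0, 0.05, 0, 0, 0, 70]
    - [0, 0, 0.05, 0, 0, 0, 0]
    - [0, 0, 0, 0, 0, 0, 0]
    - [0, 0, 0, 0, 0, 0, 0]

```text
time_s: 45.12
eef_pos: [0.6312, -0.2263, 0.2224]
orientation: [-0.018, 0.707, 0.018, 0.707]
force: [0.4, -0.0, 0.4]
width: 0.0854
```

```bash
python3 - <<'E'
from h import *
st();d=snap('wrist','w37');s=snap('scene','s37');t=snap('top','t37')
print('pin',rect(d,(.631,-.226),.08,.1,.03),'weight',rect(d,(.559,-.23),.075,.09,.04),'bar',rect(d,(.559,-.23),.052,.064,.12))
im=s['img'][185:305,145:275,::-1]; cv2.imwrite('pics/c37.png',cv2.resize(im,None,fx=5,fy=5,interpolation=cv2.INTER_CUBIC))
E
```

```text
t 45.12 p [ 0.6312 -0.2263  0.2224] yaw 92.9 xax [-0.    -0.001 -1.   ] F [ 0.4 -0.   0.4] w 0.0854 q [ 0.25  0.58  0.05  1.46 -0.03  1.1   1.92]
pin (595, array([ 631.7, -226.4,   21.4,   21.7,   42.1]), array([0.0835, 0.0884, 0.0896])) weight (2614, array([ 559.6, -231.1,   47.1,   46.9,    1.5]), array([0.0812, 0.0825, 0.0836])) bar (6083, array([ 588.3, -228.1,   86.7,  180.4,    2.9]), array([0.0572, 0.0585, 0.0597]))
```

View pics/w37.png

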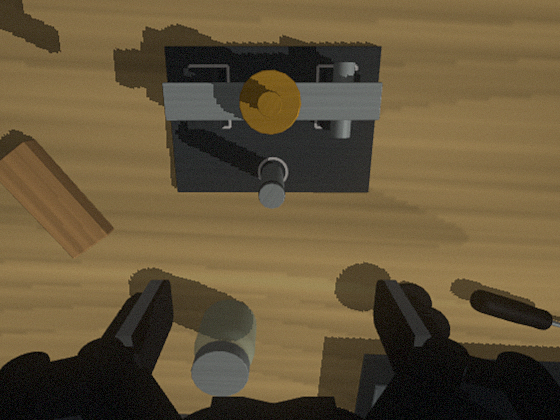

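View pics/c37.png

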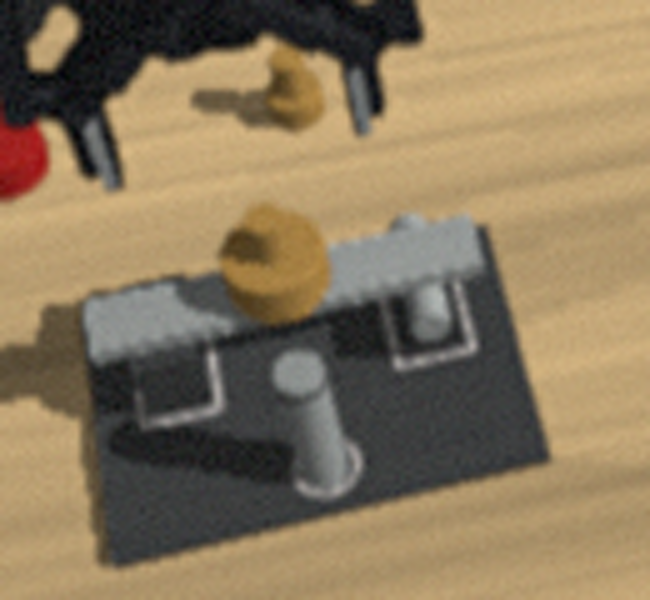

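```bash
python3 - <<'E'
from h import *
print(env.finish_job())
E
```

```text
the job is handed in; nothing more can be done
None
```

The bending check is set up on the plate and was handed in at about 45 s of the 136 s allowed. `finish_job` reports no verdict, so the figures below are my own last camera measurements.

| Item | Measured | Target |
|---|---|---|
| Round support on left mark | (0.557, -0.169), about 2–3° | (0.555, -0.170), 2.7° |
| Flat support on right mark | (0.561, -0.289), 2.9° | (0.561, -0.290), 2.7° |
| Bar middle | (0.560, -0.229), 3°, top level at 58 mm | (0.558, -0.230), 2.7° |
| Large weight, upright | about 2 mm from the bar's middle | bar's middle |
| Gauge pin, upright | (0.632, -0.226), top at 88 mm | ring centre (0.631, -0.2265) |

- **Pin:** it came straight up out of the foam without slipping in the grip and stands with its base inside the ring.
- **Small weight:** I never approached it. In the last scene picture it still stands where it was, though I did not re-measure it.
- **Supports after loading:** I did not re-measure them once the bar and weight were on. The last pictures show both still inside their marks.
- **Disagreements:** the cameras differed by 2–5 mm at most, which fits their calibration and the sparser scene readings. The last bar reading was spoiled because the pin fell inside the measuring window, so the bar figure comes from just before the weight was placed. The last pictures show it unchanged.

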